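Vacuum-hold check of a capped lab syringe in its cradle

TASK

Take the big glass syringe out of its stand, lay it gently (not dropped) on its side in the cradle with its flange in the gap in front of the slotted stop plate and the plunger pointing out through the slot, and let go of it. Then take the plunger rod and draw the plunger straight out along the barrel, without prying the barrel askew, until its thumb disc is level with the dark bar across the cradle's base. The nozzle is capped, so the vacuum pulls the plunger back: finish while still gripping it, holding the disc still over the bar; leave the bottle, the clear box and the fitting block alone.

Things in the scene. Friction and masses are not known exactly. Their poses are not given: they have to be found in the camera images.
- barrel: Loose glass syringe barrel, 0.2 kg + plunger 0.09 kg (barrel mass varies 25 %). Tube 36 mm diameter, 120 mm long. Origin: centre of its nozzle end face; z runs along the tube towards the plunger. Capped nozzle 10 mm diameter, z = -14 to 0 mm; steel flange 52 mm diameter, z = 120 to 125 mm. Starts upright in the stand, nozzle down; its turn about z does not matter.
- plunger: Steel plunger in the barrel. Origin: centre of its thumb disc (34 mm diameter, 6 mm thick), z as the barrel's. Fully in (start) it is at z = 198 mm of the barrel; a smooth 16 mm rod is bare from the flange (125 mm) to the disc (195 mm). Slides out along +z up to 85 mm; pull is about 1.2 N plus 0.11 N per mm drawn; let go, it slides back most of the way.
- stand: Fixed grey block 90 x 90 mm, 50 mm high. Origin: centre of its underside, z up. Upright socket in its middle, 39 mm diameter and 30 mm deep; the barrel's lower end rests at z = 20 mm and the nozzle hangs in a 21 mm hole below.
- cradle: Fixed cradle, base plate 120 mm (x) by 300 mm (y, -85 to 215 mm), 12 mm thick. Origin: on its underside below the middle between its two saddles; z up. The syringe lies along y, plunger to +y, axis at x = 0, z = 62 mm. Black 90-degree V saddles, 16 mm thick along y, at y = -44 and 45.5 mm, 62 mm high, 57 mm wide. The barrel's origin belongs at y = -60 mm (-66 to -54).
- index_bar: Fixed dark steel bar lying across the cradle's base plate, parallel to the cradle's x axis, 120 mm long, 6 mm wide along y, 13 mm high, its top 25 mm above the bench. Origin: centre of its underside; axes parallel to the cradle's. It lies at x = 0 and 168 to 190 mm along the cradle's y: the disc's centre is to come straight above it (same y).
- bottle: Bystander: loose glass bottle with a blue cap, 74 mm diameter, 150 mm high. Origin: centre of its underside.
- clear_box: Bystander: loose open clear plastic box, 110 x 150 x 60 mm. Origin: centre of its underside.
- fitting_block: Bystander: loose black block 60 x 60 x 25 mm with a brass fitting on top, 47 mm high over all. Origin: centre of its underside.
- cradle_stop (a point): Fixed slotted stop plate of the cradle; the point is in its slot on the syringe's axis, mid-thickness (y = 75, z = 62 mm of the cradle). Plate 8 mm thick along y, 80 mm wide, 70 mm high; upright slot 26 mm wide, open above, floor at z = 42 mm: the rod passes, the flange does not. The flange goes in the 17 mm gap between second saddle and plate; when drawn it slides up against the plate.
Not all that is in view belongs to the job. Leave any green look-alike of the barrel alone.

How it is judged (in metres and radians):
On the way:
1. the syringe lies in the cradle, flange in its gap, and is let go (angle between the z axis of barrel and the y axis of cradle, either way round below 0.08 rad and y of plunger in the frame of cradle above 0.12 m and y of barrel in the frame of cradle between -0.07 and -0.05 m and x of barrel in the frame of cradle between -0.006 and 0.006 m and z of barrel in the frame of cradle between 0.056 and 0.068 m and contact force between barrel and the fingers below 0.3 N), for 0.2 s.
At the end, for the whole second after the job is handed in: The barrel lies in the cradle's saddles (axis within 6 mm of its place and 0.08 rad of the cradle's y, flange in its gap), the fingers still hold the plunger (more than 1 N), and the thumb disc's centre stands still within 7 mm, along the cradle, of the middle of the index bar (y of plunger in the frame of index_bar between -0.007 and 0.007 m and linear speed of plunger below 0.01 m/s and contact force between plunger and the fingers above 1 N and contact force between barrel and cradle above 0.5 N and angle between the z axis of barrel and the y axis of cradle, either way round below 0.08 rad and y of barrel in the frame of cradle between -0.07 and -0.05 m and x of barrel in the frame of cradle between -0.006 and 0.006 m and z of barrel in the frame of cradle between 0.056 and 0.068 m); the arm keeps its last pose, push and grip.
It fails at once if the plunger is drawn more than 12 mm while the barrel is askew to the cradle by more than 0.1 rad (prying or jamming it) (z of plunger in the frame of barrel above 0.21 m and angle between the z axis of barrel and the y axis of cradle, either way round above 0.1 rad).
It fails at once if the syringe is dropped: it falls freely, untouched, faster than 0.5 m/s (linear speed of barrel above 0.5 m/s and contact force between barrel and the arm below 0.05 N and contact force between barrel and the fingers below 0.05 N).
It fails at once if the bottle, the clear box or the fitting block is moved more than 20 mm (distance of any of bottle, clear_box, fitting_block from where it was at the start of the episode above 0.02 m).
It also fails if it takes over 48 s, if anything falls off the work surface, if the arm or the gripper's body presses on something with over 40 N, if the wrist force passes 120 N, or if a joint passes its speed limit or range.

ROBOT

A 6-joint arm with a two-finger parallel gripper is mounted at the origin on the work surface. World frame = base frame: x ahead of the robot, y to its left, z up, the work surface at z = 0. Lengths are in mm, angles in rad, forces in N, time in s.
With the tool pointing down it reaches from about 350 to 975 mm from the base axis. Payload 7.1 kg.
Tool frame: the origin (TCP) lies on the mounting face of the last link; the fingertips stand 182 mm ahead of it and the grasp point (between the pads) lies 163 mm ahead of it (ctrl.tip_reach is the distance from the TCP to the fingertips, in mm); z points along the fingers, y is the direction in which the jaws open and shut (so a half turn about z gives the same grasp; the last joint's range is limited). The gripper opens to 88 mm and grips with 3 to 60 N. Pads are 20 mm wide; open, the fingers measure 115 mm over their backs; the gripper's body (75 mm by 178 mm) begins 61 mm behind the grasp point.
Start: joints at [-1.202, 0.423, 1.63, -0, 1.089, -0.019], TCP at [236.362, -578.567, 404.675] pointing down, gripper open.
Joint ranges: [-3, 3], [-0.9, 2.11], [0.09, 2.58], [-1.31, 4.45], [0.11, 2.69], [-2.54, 2.54]. Speed limits (rad/s): [2.39, 2.39, 3.01, 3.14, 3.14, 3.14].

INTERFACE

Orientations are given as a rotation vector (axis times angle).
In Python, from workcell import ctrl gives the robot as it stands.
- The arm moves only by the tool jog_arm, never from a script. Its argument "steps" is a list that holds one entry, the list of rows, each a list of 7 numbers: the shift along the tool's x, y, z in m, then the turn, a rotation vector about the tool's x, y, z in degrees, then the gripper's target within -1 to 1 (shut at 1, half-way at 0, fully open at -1). A call has 1 to 20 rows; each row shifts and turns the commanded pose from where the row before left it, along the tool's axes as they then stand; what a row does not reach is not made up. A row lasts 1/12 s, in which the tool goes at most 41.7 mm and 7.16 degrees, less where a joint would pass 70% of its speed; a pose out of reach is approached as far as the arm can. A call is refused whole if a number of a shift passes 0.0417 or a number of a turn 7.16, either way. A call with a gripper value outside its range is refused whole. The fingers move at their own pace and stop on an object; the grip force is fixed at half the most. Time passes only in rows, so rows that do not move let the fingers close. It gives the time, the measured TCP pose, the force and the opening at its end, in the units of the state.
- ctrl.get_obs(): the state, without advancing time (a new reading comes with each control period).
- ctrl.get_image(name): name is "scene" or "top" or "wrist"; returns the picture (480x640x3 uint8, red, green, blue); there is no depth.
- ctrl.camera_info(name): a dict with "fx", "fy", "cx", "cy" (pixels), "dist" ([k1, k2, p1, p2, k3] as OpenCV has them; the pictures are not rectified), "origin" and "attitude" of the camera in the world; the wrist camera has in their place "T_tool_cam" (4x4, takes a point from camera to tool coordinates, whose origin is the TCP and whose axes are the flange's). Camera axes: x right, y down, z forward; pixel columns grow to the right and rows downward; lengths in mm; the calibration is good to about 2 mm. A picture is of the moment at which its call begins: read the wrist's pose just before it. camera_info takes no time and is no camera call.
- ctrl.close_job(): hands the job in, once; it reports no verdict.
Trained networks look in the newest picture that a camera, given by its name, has taken for a name from the list of things; names that differ only in an ending like _2 or _b are one class to them, and where a whole thing is asked for, a point or a joint stands for the part that bears it (a point fixed in the world has none). Each returns a list of dicts, best first, with "p" (0 to 1); they miss things now and then, are a little off and sometimes report something else, mostly with a low value. They report only what shows in the picture. A call takes as long as a camera call. They do not tell look-alikes from the thing itself.
- ctrl.look_for(thing, camera): "bbox" ([left, top, right, bottom] in pixels, round what is visible of it).
- ctrl.trace(thing, camera): "pixels" (480x640 bool, what is visible of it) and "bbox" ([left, top, right, bottom] in pixels, round what is visible of it).
- ctrl.landmark_of(thing, camera): "uv" ([column, row] in pixels: a listed point, or the origin of a listed thing).
The state is a dict: "t": time; "qpos": joint angles; "qvel": joint speeds; "joint_torque": joint torques, N m; "ee_pos": TCP position; "orientation": TCP orientation; "ft_force": force on the tool from outside, world axes, zero at the start; "moment": the same for the moment, N m; "width": finger opening in mm.
Only numpy, scipy, OpenCV 4.12 (cv2) and the standard library are available. Lean on these libraries where they do the work, as an engineer would, in place of code of your own. Each camera call takes 0.05 s, during which the arm holds its last target.

## Working session

There is one attempt and no reset: what is moved stays moved. The work goes in short steps, Python scripts to look and compute and a tool call to move; the robot and the scene stay as the last step left them, time stands still between calls to the robot, and variables do not carry over. Pictures are saved under pics/ and viewed, and the job is handed in when it is done.

Besides the shell and the picture viewer there is one more tool, called after ">>>" by a JSON object that holds its "fn" and its "kwargs". jog_arm: Moves the arm, as the interface text tells. Its arguments: {"type":"object","properties":{"steps":{"type":"array"}},"required":["steps"]}

```bash
ls; mkdir -p pics; python3 - <<'E'
from workcell import ctrl
import cv2,numpy as np
o=ctrl.get_obs(); print({k:(np.round(v,3).tolist() if not np.isscalar(v) else v) for k,v in o.items()})
for n in ["scene","top","wrist"]:
    im=ctrl.get_image(n); cv2.imwrite(f"pics/{n}0.png",im[:,:,::-1]); print(n,ctrl.camera_info(n))
E
```

```text
pics
{'t': 0.0, 'qpos': [-1.202, 0.424, 1.631, -0.0, 1.089, -0.019], 'qvel': [0.0, 0.001, 0.001, -0.002, 0.0, -0.0], 'joint_torque': [-0.001, -54.463, -27.367, 0.064, 0.023, -0.0], 'ee_pos': [236.276, -578.314, 403.888], 'orientation': [-3.081, -0.605, 0.0], 'ft_force': [0.485, 0.287, -0.606], 'moment': [-0.046, -0.021, -0.026], 'width': 87.64903308041306}
scene {'fx': 498.5448151231775, 'fy': 498.5448151231775, 'cx': 321.0478278375323, 'cy': 245.4745382101535, 'dist': array([-0.11245928,  0.        ,  0.        ,  0.        ,  0.        ]), 'origin': array([1028.86192181, -432.34155722,  709.86366211]), 'attitude': array([-2.1960095 , -0.98218146,  0.41699775])}
top {'fx': 457.88184658952287, 'fy': 457.88184658952287, 'cx': 319.5999904948233, 'cy': 229.97293215400052, 'dist': array([0.00303842, 0.        , 0.        , 0.        , 0.        ]), 'origin': array([ 471.36448755,  -65.57679554, 1043.37107531]), 'attitude': array([-2.16514459,  2.11581312, -0.09421983])}
wrist {'fx': 376.69529389031834, 'fy': 376.69529389031834, 'cx': 319.715677069368, 'cy': 239.347960530917, 'dist': array([-0.01345622,  0.        ,  0.        ,  0.        ,  0.        ]), 'T_tool_cam': array([[ 1.02830100e-03, -9.53613647e-01, -3.01031486e-01,
         8.32170142e+01],
       [ 9.99999443e-01,  1.05212816e-03,  8.29702264e-05,
        -2.62509517e-02],
       [ 2.37602164e-04, -3.01031404e-01,  9.53614197e-01,
         1.95119187e+01],
       [ 0.00000000e+00,  0.00000000e+00,  0.00000000e+00,
         1.00000000e+00]])}
```

View pics/scene0.png

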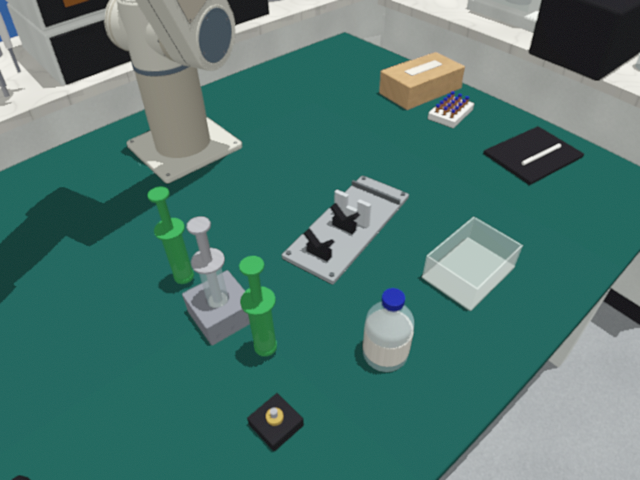

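View pics/top0.png

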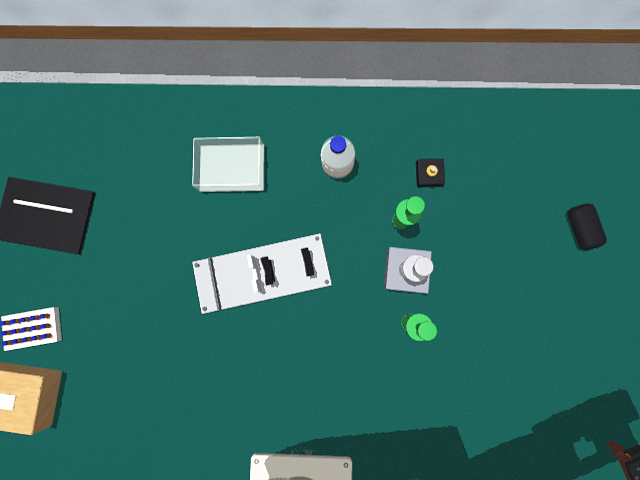

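View pics/wrist0.png

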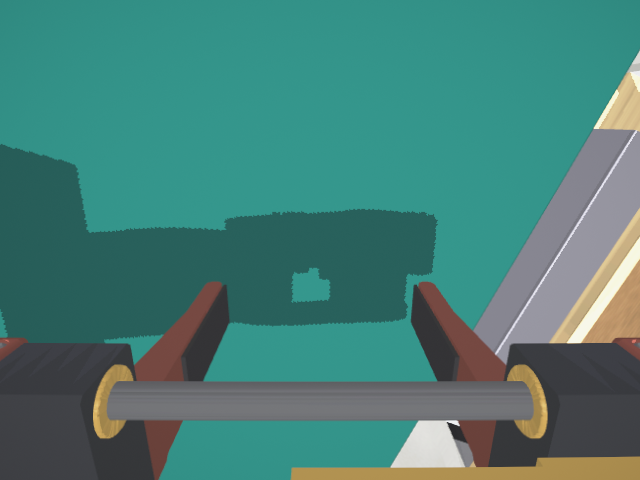

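The top view shows the stand with the grey syringe at (415,270), green look-alikes at (408,213) and (420,328), and the cradle at (262,272) with its dark bar at (213,285). The scene view shows the same syringe at about (205,265), standing in the grey block.

```bash
cat > h.py <<'E'
from workcell import ctrl
import cv2,numpy as np
from scipy.spatial.transform import Rotation as R
from scipy.optimize import least_squares
def cam(n,o=None):
    c=ctrl.camera_info(n); K=np.array([[c['fx'],0,c['cx']],[0,c['fy'],c['cy']],[0,0,1]])
    if n=='wrist':
        o=o or ctrl.get_obs(); T=np.eye(4);T[:3,:3]=R.from_rotvec(o['orientation']).as_matrix();T[:3,3]=o['ee_pos'];T=T@c['T_tool_cam']
        return K,np.array(c['dist']),T[:3,:3],T[:3,3]
    return K,np.array(c['dist']),R.from_rotvec(c['attitude']).as_matrix(),np.array(c['origin'])
def ray(C,uv):
    K,d,Rm,t=C; p=cv2.undistortPoints(np.array([[uv]],float),K,d)[0,0]; v=Rm@[p[0],p[1],1]; return t,v/np.linalg.norm(v)
def proj(C,P):
    K,d,Rm,t=C; P=np.atleast_2d(P); return cv2.projectPoints((P-t)@Rm,np.zeros(3),np.zeros(3),K,d)[0][:,0]
def atz(C,uv,z):
    t,v=ray(C,uv); return t+v*(z-t[2])/v[2]
def tri(Cs,uvs):
    A=np.zeros((3,3));b=np.zeros(3);rs=[ray(C,u) for C,u in zip(Cs,uvs)]
    for t,v in rs: M=np.eye(3)-np.outer(v,v);A+=M;b+=M@t
    P=np.linalg.solve(A,b); return P,[np.linalg.norm((np.eye(3)-np.outer(v,v))@(P-t)) for t,v in rs]
E
python3 - <<'E'
from h import *
Cs={n:cam(n) for n in('top','scene')}
for th in ['barrel','plunger','stand','cradle','index_bar','cradle_stop','bottle','clear_box','fitting_block']:
    uv={}
    for n in Cs:
        r=ctrl.landmark_of(th,n); print(th,n,[(np.round(x['uv'],1).tolist(),round(x['p'],2)) for x in r[:4]])
        if r: uv[n]=r[0]['uv']
    if len(uv)==2: P,e=tri(list(Cs.values()),[uv[n] for n in Cs]); print('   ',P.round(1),np.round(e,1))
print(ctrl.get_obs()['t'])
E
```

```text
barrel top [([407.5, 270.5], 0.9), ([408.0, 321.1], 0.88), ([400.4, 223.5], 0.79), ([405.1, 271.0], 0.59)]
barrel scene [([265.2, 349.6], 0.82), ([182.9, 276.8], 0.68)]
    [ 541.  -208.6  -91.6] [40.9 40.9]
plunger top [([416.4, 204.2], 0.83), ([427.2, 325.8], 0.69), ([425.8, 265.8], 0.66)]
plunger scene [([250.8, 266.4], 0.98), ([195.9, 223.0], 0.91), ([469.0, 273.5], 0.7), ([157.9, 191.8], 0.6)]
    [ 625.6 -209.9  213.4] [0.3 0.3]
stand top [([400.2, 270.3], 0.68)]
stand scene [([222.4, 313.2], 0.82)]
    [ 511.  -214.4   -1.2] [3.8 3.8]
cradle top [([289.1, 270.6], 0.92)]
cradle scene [([326.4, 244.3], 0.95)]
    [504.5  38.7  -3.7] [2.8 2.8]
index_bar top [([217.7, 285.6], 0.75)]
index_bar scene [([376.6, 194.3], 0.55)]
    [471.8 204.2  12.3] [5.7 5.7]
cradle_stop top [([257.3, 272.6], 0.72)]
cradle_stop scene [([352.5, 198.0], 0.71)]
    [500.1 103.2  77. ] [3.9 3.9]
bottle top [([335.6, 163.9], 0.86)]
bottle scene [([384.1, 351.3], 0.72)]
    [ 7.563e+02 -6.090e+01  1.000e-01] [1.2 1.2]
clear_box top [([231.8, 167.7], 0.62), ([334.9, 164.7], 0.48)]
clear_box scene [([470.6, 272.2], 0.58)]
    [7.454e+02 1.852e+02 5.000e-01] [1.9 1.9]
fitting_block top [([427.4, 175.5], 0.57)]
fitting_block scene [([274.4, 421.5], 0.79)]
    [ 732.2 -273.2    0.9] [0.9 0.9]
1.05
```

```bash
python3 - <<'E'
import cv2
a=cv2.imread('pics/top0.png')[190:360,180:460]; cv2.imwrite('pics/topcrop.png',cv2.resize(a,(784,476),interpolation=cv2.INTER_CUBIC))
a=cv2.imread('pics/scene0.png')[160:370,130:420]; cv2.imwrite('pics/scenecrop.png',cv2.resize(a,(800,579),interpolation=cv2.INTER_CUBIC))
E
```

```text
(no output)
```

View pics/topcrop.png

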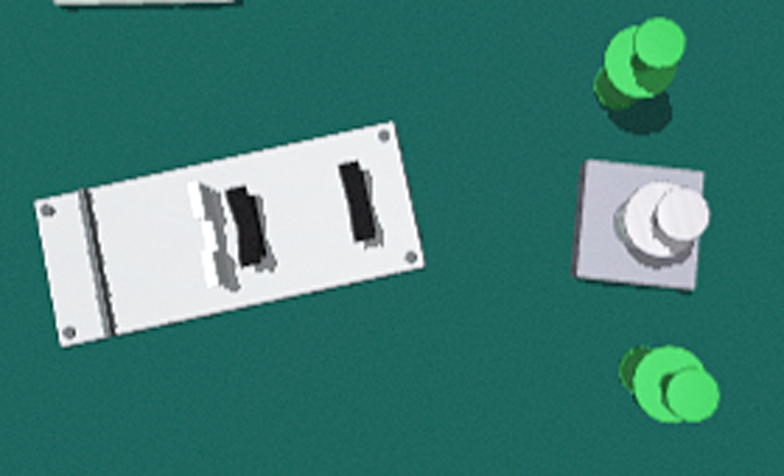

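View pics/scenecrop.png

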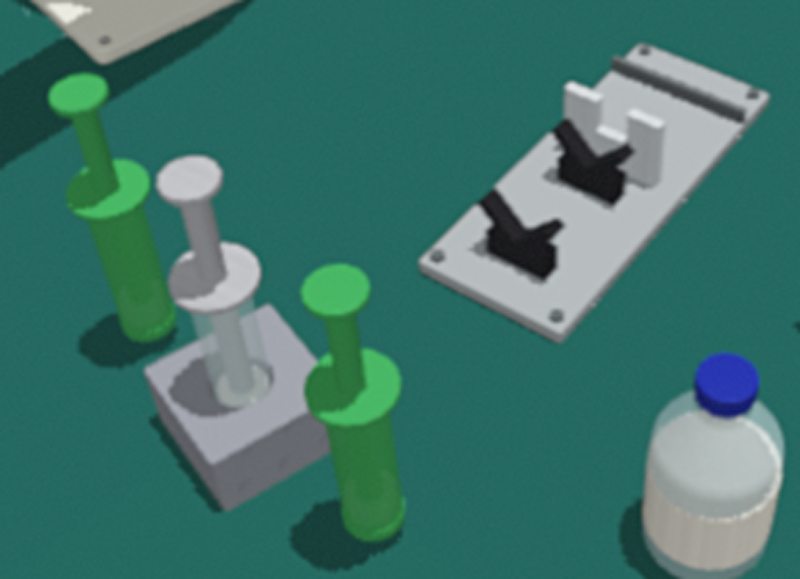

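```bash
python3 - <<'E'
from h import *
Ct,Cs=cam('top'),cam('scene')
T=lambda p:np.array([180,190])+np.array(p)/2.8
S=lambda p:np.array([130,160])+np.array(p)/(800/290)
loc=[(60,215,12),(-60,215,12),(60,-85,12),(-60,-85,12)]
tp=[T(p) for p in[(35,200),(62,347),(394,122),(424,268)]]
sp=[S(p) for p in[(770,96),(640,43),(560,340),(419,263)]]
def W(p,L):
    c,s=np.cos(p[2]),np.sin(p[2]); L=np.array(L,float); return np.c_[p[0]+c*L[:,0]-s*L[:,1],p[1]+s*L[:,0]+c*L[:,1],L[:,2]]
for use in('t','s','ts'):
    f=lambda p:np.r_[(proj(Ct,W(p,loc))-tp).ravel() if 't' in use else [],(proj(Cs,W(p,loc))-sp).ravel() if 's' in use else []]
    r=least_squares(f,[500,40,.2]); print(use,r.x.round(3),np.abs(r.fun).max().round(2)); cr=r.x
def toC(P):
    d=np.array(P)-[cr[0],cr[1],0]; c,s=np.cos(cr[2]),np.sin(cr[2]); return np.array([c*d[0]+s*d[1],-s*d[0]+c*d[1],d[2]]).round(1)
# bar top edge mid
for C,q in((Ct,[T((85,190)),T((112,335))]),(Cs,[S((612,63)),S((745,115))])):
    print('bar',[toC(atz(C,u,22)) for u in q])
# stop landmark proj
print('stop pred',proj(Ct,W(cr,[(0,75,62)])),proj(Cs,W(cr,[(0,75,62)])))
# syringe
for nm,C,u,z in(('disc t',Ct,T((682,214)),221),('disc s',Cs,S((190,179)),221),('fl t',Ct,T((658,222)),145),('fl s',Cs,S((216,275)),145)):
    print(nm,atz(C,u,z).round(1))
print('stand t',[atz(Ct,T(p),50).round(1) for p in((587,161),(704,172),(694,291),(577,277))])
print('stand s',[atz(Cs,S(p),50).round(1) for p in((147,372),(268,307),(215,455))])
for q in((658,42),(692,395)): print('green disc',atz(Ct,T(q),221).round(1))
E
```

```text
t [5.13015e+02 3.82020e+01 2.37000e-01] 0.88
s [5.17258e+02 3.78970e+01 2.44000e-01] 0.89
ts [5.15018e+02 3.84260e+01 2.41000e-01] 1.73
bar [array([ 56.9, 169.9,  22. ]), array([-60.7, 170.1,  22. ])]
bar [array([-58.4, 169. ,  22. ]), array([ 60.4, 172. ,  22. ])]
stop pred [[253.28766041 272.970494  ]] [[352.20481689 201.58774574]]
disc t [ 511.9 -221.4  221. ]
disc s [ 515.1 -221.8  221. ]
fl t [ 509.7 -219.3  145. ]
fl s [ 514.1 -220.4  145. ]
stand t [array([ 559.5, -181.1,   50. ]), array([ 553. , -270.8,   50. ]), array([ 462. , -262.8,   50. ]), array([ 470.3, -174. ,   50. ])]
stand s [array([ 468.5, -262. ,   50. ]), array([ 474.3, -174.8,   50. ]), array([ 550.3, -264.2,   50. ])]
green disc [ 622.5 -206.4  221. ]
green disc [ 399.2 -227.3  221. ]
```

>>> {"fn": "jog_arm", "kwargs": {"steps": [[[0.035,0.003,-0.005,0,0,-7,-1],[0.035,0.003,-0.005,0,0,-7,-1],[0.035,0.003,-0.005,0,0,-7,-1],[0.035,0.003,-0.005,0,0,-7,-1],[0,0,0,0,0,0,-1]]]}}

```text
t: 1.47
ee_pos: [363.5, -510.8, 425.7]
orientation: [2.837, 1.347, 0.003]
ft_force: [-1.2, 0.5, 0.1]
width: 88.0
```

```bash
python3 - <<'E'
from h import *
o=ctrl.get_obs(); print({k:(np.round(v,4).tolist() if not np.isscalar(v) else v) for k,v in o.items()})
E
```

```text
{'t': 1.4667, 'qpos': [-0.9717, 0.4036, 1.6079, 0.0019, 1.1288, -0.288], 'qvel': [-0.0686, 0.0106, 0.0085, -0.0414, -0.0136, 0.0983], 'joint_torque': [1.6968, -53.7967, -28.0367, 0.2, 0.1261, -0.8275], 'ee_pos': [363.4635, -510.834, 425.6873], 'orientation': [2.8372, 1.3466, 0.003], 'ft_force': [-1.2145, 0.4616, 0.0718], 'moment': [-0.048, -0.0677, -0.0399], 'width': 87.97307645786998}
```

```bash
cat >> h.py <<'E'
CR=np.array([515.0,38.4,0.241]); SY=np.array([512.5,-220.7])
def axes(): 
    c,s=np.cos(CR[2]),np.sin(CR[2]); return np.array([c,s,0]),np.array([-s,c,0]),np.array([0,0,1.])
def pose(o=None):
    o=o or ctrl.get_obs(); T=np.eye(4);T[:3,:3]=R.from_rotvec(o['orientation']).as_matrix();T[:3,3]=o['ee_pos'];return T
def mk(G,zt,yt,reach=163):
    zt=zt/np.linalg.norm(zt); T=np.eye(4);T[:3,:3]=np.c_[np.cross(yt,zt),yt,zt];T[:3,3]=np.array(G)-reach*zt;return T
def rel(T0,T1):
    D=np.linalg.inv(T0)@T1; return D[:3,3],R.from_matrix(D[:3,:3]).as_rotvec(degrees=True)
from scipy.linalg import expm,logm
def rows(T0,T1,N=None,vmax=40,wmax=7):
    """equal rows along screw"""
    L=np.real(logm(np.linalg.inv(T0)@T1))
    n=1
    while True:
        D=expm(L/n); s=D[:3,3]; w=R.from_matrix(D[:3,:3]).as_rotvec(degrees=True)
        if (N and n>=N) or (not N and np.abs(s).max()<=vmax and np.linalg.norm(s)<=vmax and np.linalg.norm(w)<=wmax): break
        n+=1
    return n,(s/1000).round(4).tolist(),w.round(2).tolist()
E
python3 - <<'E'
from h import *
j,h,z=axes(); b=np.radians(30)
zt=np.cos(b)*h-np.sin(b)*z
G=np.r_[SY,75]
T1=mk(G,zt,j); print('grasp TCP',T1[:3,3].round(1))
P=mk(G-110*h+20*z,zt,j); T0=pose()
print(P[:3,3].round(1),rel(T0,P)); print(rows(T0,P,N=14))
E
```

```text
grasp TCP [ 546.2 -357.8  156.5]
[ 572.4 -464.6  176.5] (array([167.63639618, 132.23873057, 249.63206897]), array([ 27.80132442,  55.47687259, -47.89016966]))
(14, [-0.0014, 0.017, 0.0188], [1.99, 3.96, -3.42])
```

>>> {"fn": "jog_arm", "kwargs": {"steps": [[[-0.0014,0.017,0.0188,1.99,3.96,-3.42,-1],[-0.0014,0.017,0.0188,1.99,3.96,-3.42,-1],[-0.0014,0.017,0.0188,1.99,3.96,-3.42,-1],[-0.0014,0.017,0.0188,1.99,3.96,-3.42,-1],[-0.0014,0.017,0.0188,1.99,3.96,-3.42,-1],[-0.0014,0.017,0.0188,1.99,3.96,-3.42,-1],[-0.0014,0.017,0.0188,1.99,3.96,-3.42,-1]]]}}

```text
t: 2.05
ee_pos: [460.6, -549.6, 285.9]
orientation: [-2.129, -1.628, -0.46]
ft_force: [-0.1, -0.2, -0.1]
width: 88.1
```

```bash
python3 - <<'E'
from h import *
o=ctrl.get_obs(); print({k:(np.round(v,4).tolist() if not np.isscalar(v) else v) for k,v in o.items()})
E
```

```text
{'t': 2.05, 'qpos': [-0.9447, 0.7762, 1.3429, 0.3144, 1.4759, -0.7824], 'qvel': [0.1769, 0.5855, -0.4144, 0.3963, 0.6672, -0.656], 'joint_torque': [-0.9701, -73.8, -22.5162, 0.5607, 0.9114, 0.8236], 'ee_pos': [460.6203, -549.5836, 285.9317], 'orientation': [-2.1288, -1.628, -0.46], 'ft_force': [-0.0796, -0.1949, -0.1058], 'moment': [-0.2855, -0.0871, -0.0193], 'width': 88.0727456261253}
```

```bash
cat > kin.py <<'E'
from h import *
D=[([-1.202,.4235,1.6305,0,1.089,-.019],[236.32,-578.45,404.3],[-3.081,-.605,0]),
([-0.9717,0.4036,1.6079,0.0019,1.1288,-0.288],[363.4635,-510.834,425.6873],[2.8372,1.3466,0.003]),
([-0.9447,0.7762,1.3429,0.3144,1.4759,-0.7824],[460.6203,-549.5836,285.9317],[-2.1288,-1.628,-0.46])]
def rz(a):return R.from_euler('z',a).as_matrix()
def ry(a):return R.from_euler('y',a).as_matrix()
def Rot(q): return rz(q[0])@ry(q[1]+q[2])@rz(q[3])@ry(q[4])@rz(q[5])
def pos(q,p):
    a1,dy,d1,L2,a3,L3,d6=p
    M=rz(q[0]); t=M@[a1,dy,d1]; M=M@ry(q[1]); t=t+M@[0,0,L2]; M=M@ry(q[2]); t=t+M@[a3,0,L3]
    M=M@rz(q[3])@ry(q[4]); return t+M@[0,0,d6]
E
python3 - <<'E'
from kin import *
for q,p,o in D:
    A=Rot(q).T@R.from_rotvec(o).as_matrix(); print(R.from_matrix(A).as_rotvec(degrees=True).round(2))
f=lambda x:np.concatenate([pos(q,x)-p for q,p,o in D])
r=least_squares(lambda x:np.r_[f(x),(x-[0,0,400,450,0,450,120])*.01],[0,0,400,450,0,450,120]); print(r.x.round(1),f(r.x).round(1))
E
```

```text
[0.e+00 3.e-02 9.e+01]
[-0. -0. 90.]
[-0.e+00 -1.e-02  9.e+01]
[ -2.9  11.9 308.6 560.9  70.7 485.8 127.5] [ 0.  -0.  -0.1  0.   0.   0.1 -0.  -0.   0.1]
```

```bash
cat >> kin.py <<'E'
LO=np.array([-3,-.9,.09,-1.31,.11,-2.54]);HI=np.array([3,2.11,2.58,4.45,2.69,2.54])
X=least_squares(lambda x:np.r_[np.concatenate([pos(q,x)-p for q,p,o in D]),(x-[0,12,310,560,70,486,125])*.01],[0,12,310,560,70,486,125]).x
def ik(T,seed):
    def f(q):
        return np.r_[(pos(q,X)-T[:3,3])/100,R.from_matrix((Rot(q)@rz(np.pi/2)).T@T[:3,:3]).as_rotvec()]
    r=least_squares(f,seed,bounds=(LO-1.5,HI+1.5)); return r.x,np.abs(r.fun).max()
E
python3 - <<'E'
from kin import *
j,h,z=axes(); q0=ctrl.get_obs()['qpos']
for bd in(20,30,40):
    b=np.radians(bd)
    zp=np.cos(b)*h-np.sin(b)*z; zl=-np.sin(b)*h-np.cos(b)*z
    P=mk(np.r_[SY,75]-110*h+20*z,zp,j);G=mk(np.r_[SY,75],zp,j);U=mk(np.r_[SY,245],zp,j)
    C0=np.r_[CR[:2],62]-5*h
    A=mk(C0+120*z,zl,j);B=mk(C0,zl,j)
    M=mk(np.r_[450,-90,300],(zp+zl),j)
    s=q0
    print(bd)
    for n,T in zip('PGUMAB',(P,G,U,M,A,B)):
        q,e=ik(T,s); s=q; print(n,q.round(2),round(e,4),'VIOL' if (q<LO).any() or (q>HI).any() else '')
D0=mk(np.r_[CR[:2],62]+110*h,-z,j); print(ik(D0,s))
E
```

```text
20
P [-0.79  1.13  1.1   0.56  2.01 -1.1 ] 0.0 
G [-0.72  1.06  1.36  0.59  1.83 -1.16] 0.0 
U [-0.72  0.82  1.39  0.64  1.99 -1.04] 0.0 
M [-0.43  0.24  1.83  0.34  1.38 -0.79] 0.0 
A [ 0.23  0.37  1.94 -0.46  0.89  0.3 ] 0.0 
B [ 0.23  0.58  1.98 -0.59  0.66  0.48] 0.0 
30
P [-0.78  1.05  1.17  0.49  1.86 -1.12] 0.0 
G [-0.7   0.97  1.42  0.54  1.68 -1.16] 0.0 
U [-0.7   0.74  1.43  0.56  1.87 -1.03] 0.0 
M [-0.36  0.17  1.86  0.23  1.26 -0.69] 0.0 
A [ 0.32  0.4   1.95 -0.66  0.95  0.52] 0.0 
B [ 0.32  0.62  1.98 -0.8   0.77  0.74] 0.0 
40
P [-0.76  0.96  1.25  0.43  1.7  -1.12] 0.0 
G [-0.67  0.89  1.49  0.49  1.52 -1.14] 0.0 
U [-0.67  0.66  1.47  0.49  1.74 -1.02] 0.0 
M [-0.27  0.12  1.9   0.08  1.16 -0.55] 0.0 
A [ 0.4   0.46  1.95 -0.82  1.05  0.7 ] 0.0 
B [ 0.4   0.68  1.96 -0.95  0.9   0.93] 0.0 
(array([ 2.65500091e-01,  5.44911898e-01,  1.98055064e+00, -1.78111747e-12,
        6.16130111e-01,  2.45000911e-02]), np.float64(5.168772077013273e-12))
```

```bash
python3 - <<'E'
from h import *
j,h,z=axes(); b=np.radians(30)
zt=np.cos(b)*h-np.sin(b)*z
P=mk(np.r_[SY,75]-110*h+20*z,zt,j); print(rows(pose(),P,N=8))
E
```

```text
(8, [-0.0006, 0.0154, 0.0166], [1.77, 3.44, -3.05])
```

>>> {"fn": "jog_arm", "kwargs": {"steps": [[[-0.0014,0.017,0.0188,1.99,3.96,-3.42,-1],[-0.0014,0.017,0.0188,1.99,3.96,-3.42,-1],[-0.0014,0.017,0.0188,1.99,3.96,-3.42,-1],[-0.0014,0.017,0.0188,1.99,3.96,-3.42,-1],[-0.0014,0.017,0.0188,1.99,3.96,-3.42,-1],[-0.0014,0.017,0.0188,1.99,3.96,-3.42,-1],[-0.0014,0.017,0.0188,1.99,3.96,-3.42,-1],[0,0,0,0,0,0,-1],[0,0,0,0,0,0,-1]]]}}

```text
t: 2.8
ee_pos: [568.4, -469.0, 173.1]
orientation: [-1.366, -1.72, -0.783]
ft_force: [-0.5, -0.6, -1.0]
width: 88.1
```

```bash
python3 - <<'E'
from h import *
j,h,z=axes(); b=np.radians(30)
zt=np.cos(b)*h-np.sin(b)*z
P=mk(np.r_[SY,75]-110*h+20*z,zt,j);o=ctrl.get_obs(); T=pose(o); print(rel(T,P),o['qpos'].round(3))
im=ctrl.get_image('wrist'); cv2.imwrite('pics/w1.png',im[:,:,::-1])
C=cam('wrist',o)
for zz in (50,140,145,221): print(zz,proj(C,np.r_[SY,zz]).round(1))
im=ctrl.get_image('scene'); cv2.imwrite('pics/s1.png',im[:,:,::-1])
E
```

```text
(array([4.62353369, 4.93221268, 1.23932204]), array([ 0.28080588, -0.08254937, -0.54942592])) [-0.785  1.051  1.17   0.493  1.861 -1.114]
50 [[324.6 213.4]]
140 [[325.1  92.1]]
145 [[325.2  83.1]]
221 [[ 326.  -109.6]]
```

View pics/w1.png

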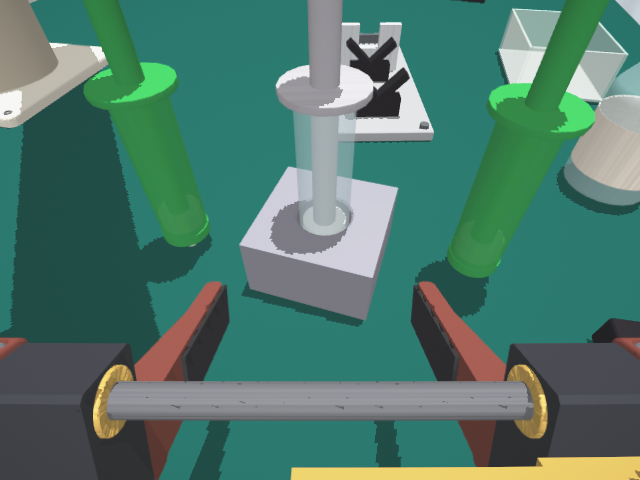

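View pics/s1.png

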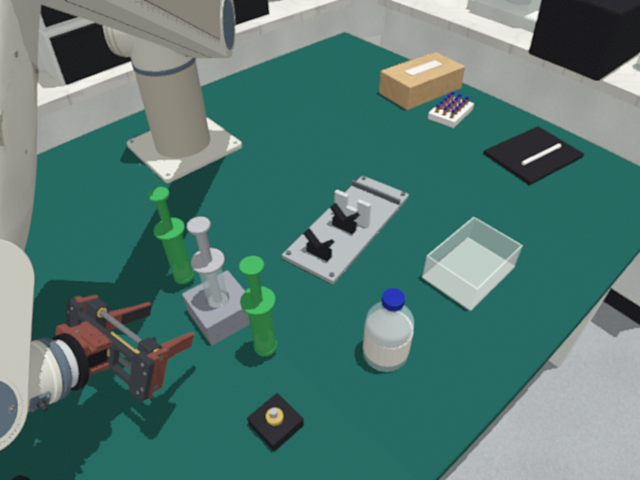

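```bash
cat >> h.py <<'E'
def yax(a): c,s=np.cos(a),np.sin(a); return np.array([c,s,0]),np.array([-s,c,0]),np.array([0,0,1.])
E
python3 - <<'E'
from h import *
j,h,z=yax(.12); b=np.radians(30)
zt=np.cos(b)*h-np.sin(b)*z
T0=pose()
P=mk(np.r_[SY,78]-60*h,zt,j); print(rows(T0,P,N=5))
G=mk(np.r_[SY,76],zt,j); print(rows(P,G,N=6))
E
```

```text
(5, [0.0028, -0.0043, 0.0112], [-1.11, 0.02, 0.59])
(6, [0.0047, 0.0, 0.0088], [-0.0, 0.0, -0.0])
```

>>> {"fn": "jog_arm", "kwargs": {"steps": [[[0.0028,-0.0043,0.0112,-1.11,0,0.6,-1],[0.0028,-0.0043,0.0112,-1.11,0,0.6,-1],[0.0028,-0.0043,0.0112,-1.11,0,0.6,-1],[0.0028,-0.0043,0.0112,-1.11,0,0.6,-1],[0.0028,-0.0043,0.0112,-1.11,0,0.6,-1],[0,0,0,0,0,0,-1],[0,0,0,0,0,0,-1]]]}}

```text
t: 3.48
ee_pos: [536.2, -420.6, 160.6]
orientation: [-1.472, -1.661, -0.849]
ft_force: [1.1, 0.0, 0.9]
width: 87.9
```

```bash
python3 - <<'E'
from h import *
j,h,z=yax(.12); b=np.radians(30)
zt=np.cos(b)*h-np.sin(b)*z
o=ctrl.get_obs();T0=pose(o); P=mk(np.r_[SY,78]-60*h,zt,j); print(rel(T0,P))
G=mk(np.r_[SY,76],zt,j); print(rel(T0,G),rows(T0,G,N=6))
im=ctrl.get_image('wrist'); cv2.imwrite('pics/w2.png',im[:,:,::-1])
C=cam('wrist',o)
for zz in (50,140,145): print(zz,proj(C,np.r_[SY,zz]).round(1))
E
```

```text
(array([-0.83720326,  0.36663344,  0.65516111]), array([0.00539395, 0.09149442, 0.02223388]))
(array([27.51528183,  0.37263556, 53.57147761]), array([0.00539395, 0.09149442, 0.02223388])) (6, [0.0046, 0.0001, 0.0089], [0.0, 0.02, 0.0])
50 [[320.4 258.7]]
140 [[320.6 121.5]]
145 [[320.6 110.5]]
```

View pics/w2.png

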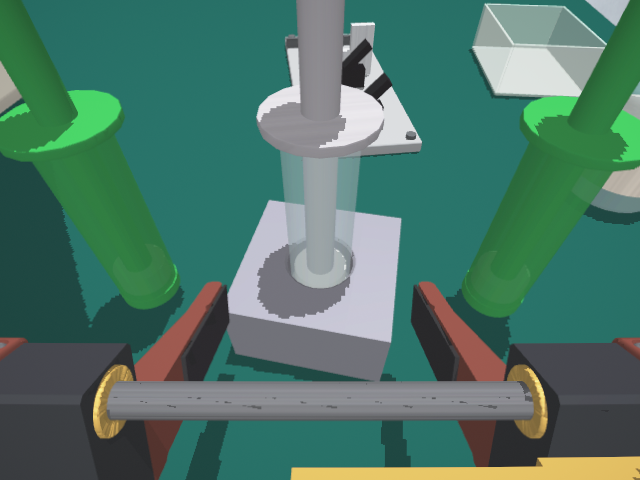

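>>> {"fn": "jog_arm", "kwargs": {"steps": [[[0.0046,0.0001,0.0089,0,0,0,-1],[0.0046,0.0001,0.0089,0,0,0,-1],[0.0046,0.0001,0.0089,0,0,0,-1],[0.0046,0,0.0089,0,0,0,-1],[0.0046,0,0.0089,0,0,0,-1],[0.0046,0,0.0089,0,0,0,-1],[0,0,0,0,0,0,-1],[0,0,0,0,0,0,-1]]]}}

```text
t: 4.2
ee_pos: [530.0, -358.9, 156.4]
orientation: [-1.469, -1.66, -0.848]
ft_force: [0.1, 0.3, 0.4]
width: 88.0
```

```bash
python3 - <<'E'
from h import *
j,h,z=yax(.12); b=np.radians(30)
zt=np.cos(b)*h-np.sin(b)*z
o=ctrl.get_obs();T0=pose(o); G=mk(np.r_[SY,76],zt,j); print(rel(T0,G),o['ft_force'])
im=ctrl.get_image('wrist'); cv2.imwrite('pics/w3.png',im[:,:,::-1])
C=cam('wrist',o)
for zz in (50,140,145): print(zz,proj(C,np.r_[SY,zz]).round(1))
E
```

```text
(array([ 0.01318144, -0.79025793, -2.16956289]), array([-0.13840135, -0.03486768,  0.05338954])) [0.08866681 0.33977842 0.36367114]
50 [[318.8 354.8]]
140 [[318.  219.3]]
145 [[318.  206.9]]
```

View pics/w3.png

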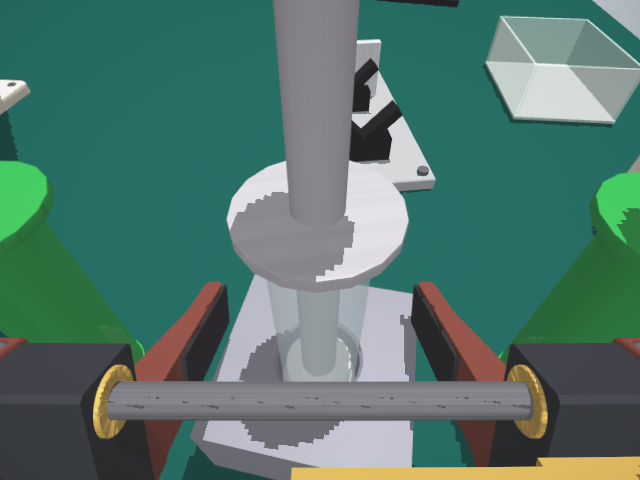

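>>> {"fn": "jog_arm", "kwargs": {"steps": [[[0,0,0,0,0,0,1],[0,0,0,0,0,0,1],[0,0,0,0,0,0,1],[0,0,0,0,0,0,1],[0,0,0,0,0,0,1],[0,0,0,0,0,0,1],[0,0,0,0,0,0,1],[0,0,0,0,0,0,1]]]}}

```text
t: 4.92
ee_pos: [529.8, -359.7, 156.3]
orientation: [-1.47, -1.66, -0.849]
ft_force: [0.3, 0.0, -0.2]
width: 38.1
```

>>> {"fn": "jog_arm", "kwargs": {"steps": [[[0,0,0,0,0,0,1],[0,0,0,0,0,0,1],[0.0043,0,-0.0025,0,0,0,1],[0.0087,0,-0.005,0,0,0,1],[0.0087,0,-0.005,0,0,0,1],[0.0087,0,-0.005,0,0,0,1],[0,0,0,0,0,0,1],[0,0,0,0,0,0,1]]]}}

```text
t: 5.58
ee_pos: [530.1, -359.9, 192.7]
orientation: [-1.47, -1.662, -0.849]
ft_force: [-0.3, -0.3, -4.0]
width: 35.7
```

```bash
python3 - <<'E'
from h import *
o=ctrl.get_obs(); print(o['width'],o['ft_force'].round(2),o['moment'].round(2),o['ee_pos'].round(1))
for n in('wrist','scene'):
    im=ctrl.get_image(n); cv2.imwrite(f'pics/{n[0]}4.png',im[:,:,::-1])
E
```

```text
35.679566924990446 [-0.28 -0.31 -4.02] [-0.84 -0.21  0.03] [ 530.1 -359.9  192.7]
```

View pics/w4.png

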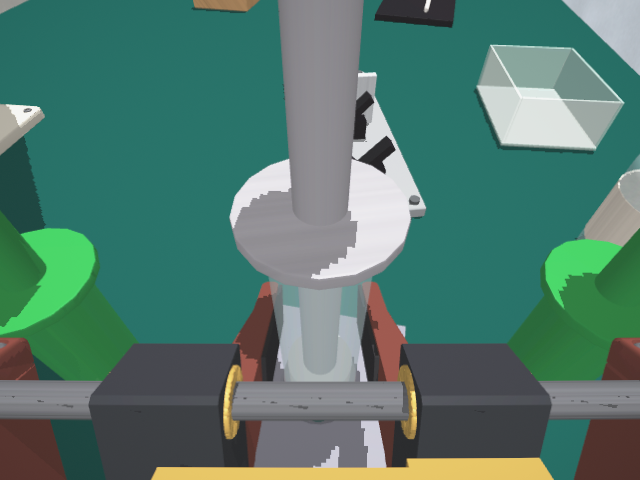

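View pics/s4.png

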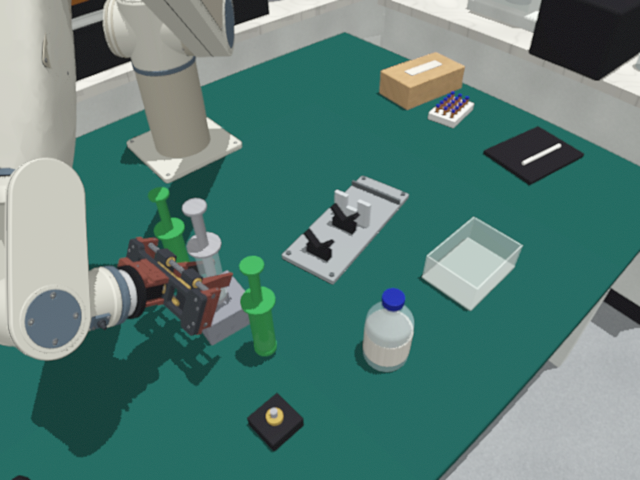

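```bash
cat >> h.py <<'E'
# grasp record (measured while gripping, barrel still in stand)
Tg=np.eye(4);Tg[:3,:3]=R.from_rotvec([-1.47,-1.66,-0.849]).as_matrix();Tg[:3,3]=[529.8,-359.7,156.3]
j_,h_,z_=yax(.12); TB=np.eye(4);TB[:3,:3]=np.c_[j_,-h_,z_];TB[:3,3]=np.r_[SY,20]   # barrel pose: x=j, z=up, y=z x x
# z×x = z×j = h ; so y=h
TB[:3,:3]=np.c_[j_,h_,z_]
tB=np.linalg.inv(Tg)@TB   # barrel in tool
def place(yc=-59,dz=0,dx=0):
    j,h,z=axes(); T=np.eye(4); T[:3,:3]=np.c_[j,-z,h]; T[:3,3]=np.r_[CR[:2],62]+yc*h+dz*z+dx*j
    return T@np.linalg.inv(tB)
def barrel(o=None): return pose(o)@tB
E
python3 - <<'E'
from kin import *
T0=pose(); 
U=T0.copy(); U[2,3]+=140
A=place(dz=100); B=place()
print('A',A[:3,3].round(1),'B',B[:3,3].round(1),'z_t',A[:3,2].round(3))
# mid: half rotation, barrel position
sl=R.from_matrix((U[:3,:3],A[:3,:3])); 
rv=(sl[0].inv()*sl[1]).as_rotvec(); print('turn',np.degrees(rv))
M=np.eye(4); M[:3,:3]=U[:3,:3]@R.from_rotvec(rv*.45).as_matrix(); M[:3,3]=np.array([505,-90,290])-163*M[:3,2]
s=ctrl.get_obs()['qpos']
for n,T in zip('UMAB',(U,M,A,B)):
    q,e=ik(T,s); s=q; print(n,T[:3,3].round(1),q.round(2),round(e,3),'VIOL' if (q<LO).any() or (q>HI).any() else '')
print(rows(T0,U,N=6)); print(rows(U,M,N=12)); print(rows(M,A,N=12))
def path(a,b,n):
    L=np.real(logm(np.linalg.inv(a)@b))
    for k in range(0,n+1,3):
        T=a@expm(L*k/n); g=T[:3,3]+163*T[:3,2]; nz=(T@tB)[:3,3]; print(k,'grasp',g.round(),'tcp',T[:3,3].round(),'nozzle',nz.round())
path(U,M,12);path(M,A,12)
E
```

```text
A [497.1 113.6 302.1] B [497.1 113.6 202.1] z_t [ 0.118 -0.486 -0.866]
turn [  2.03844962 -89.87558435  -7.33033737]
U [ 529.8 -359.6  331.5] [-0.73  0.71  1.48  0.63  1.81 -0.98] 0.0 
M [ 510.8 -144.2  443.6] [-0.37  0.27  1.77  0.32  1.27 -0.67] 0.0 
A [497.1 113.6 302.1] [ 0.33  0.44  1.96 -0.68  0.92  0.55] 0.0 
B [497.1 113.6 202.1] [ 0.33  0.62  1.98 -0.8   0.77  0.74] 0.0 
(6, [0.0202, -0.0, -0.0117], [-0.0, -0.0, -0.0])
(12, [0.0201, 0.0012, 0.005], [0.08, -3.37, -0.27])
(12, [0.0226, 0.0031, 0.011], [0.09, -4.12, -0.34])
0 grasp [ 513. -219.  250.] tcp [ 530. -360.  332.] nozzle [ 512. -221.  195.]
3 grasp [ 512. -190.  268.] tcp [ 527. -314.  373.] nozzle [ 513. -201.  215.]
6 grasp [ 510. -158.  282.] tcp [ 523. -262.  407.] nozzle [ 514. -178.  230.]
9 grasp [ 508. -124.  289.] tcp [ 518. -205.  430.] nozzle [ 513. -153.  242.]
12 grasp [505. -90. 290.] tcp [ 511. -144.  444.] nozzle [ 512. -126.  249.]
0 grasp [505. -90. 290.] tcp [ 511. -144.  444.] nozzle [ 512. -126.  249.]
3 grasp [507. -49. 268.] tcp [507. -70. 430.] nozzle [516. -93. 236.]
6 grasp [509. -14. 239.] tcp [503.   0. 401.] nozzle [519. -63. 217.]
9 grasp [512.  14. 202.] tcp [499.  62. 358.] nozzle [524. -38. 192.]
12 grasp [516.  34. 161.] tcp [497. 114. 302.] nozzle [529. -19. 162.]
```

>>> {"fn": "jog_arm", "kwargs": {"steps": [[[0.01,0,-0.006,0,0,0,1],[0.02,0,-0.0115,0,0,0,1],[0.02,0,-0.0115,0,0,0,1],[0.02,0,-0.0115,0,0,0,1],[0.02,0,-0.0115,0,0,0,1],[0.02,0,-0.0115,0,0,0,1],[0.011,0,-0.006,0,0,0,1],[0,0,0,0,0,0,1]]]}}

```text
t: 6.35
ee_pos: [530.2, -359.7, 334.2]
orientation: [-1.47, -1.664, -0.85]
ft_force: [0.8, -0.0, -3.7]
width: 35.2
```

>>> {"fn": "jog_arm", "kwargs": {"steps": [[[0.0101,0.0006,0.0025,0.04,-1.68,-0.13,1],[0.0201,0.0012,0.005,0.08,-3.37,-0.27,1],[0.0201,0.0012,0.005,0.08,-3.37,-0.27,1],[0.0201,0.0012,0.005,0.08,-3.37,-0.27,1],[0.0201,0.0012,0.005,0.08,-3.37,-0.27,1],[0.0201,0.0012,0.005,0.08,-3.37,-0.27,1],[0.0201,0.0012,0.005,0.08,-3.37,-0.27,1],[0.0201,0.0012,0.005,0.08,-3.37,-0.27,1],[0.0201,0.0012,0.005,0.08,-3.37,-0.27,1],[0.0201,0.0012,0.005,0.08,-3.37,-0.27,1],[0.0201,0.0012,0.005,0.08,-3.37,-0.27,1],[0.0201,0.0012,0.005,0.08,-3.37,-0.27,1],[0.0101,0.0006,0.0025,0.04,-1.68,-0.13,1],[0,0,0,0,0,0,1]]]}}

```text
t: 7.52
ee_pos: [510.6, -141.5, 443.0]
orientation: [-1.84, -2.208, -0.341]
ft_force: [-0.1, 0.9, -3.3]
width: 35.1
```

```bash
python3 - <<'E'
from h import *
o=ctrl.get_obs(); print(o['t'],o['width'],o['ft_force'].round(2),o['qpos'].round(2),o['ee_pos'].round(1))
print(rows(pose(o),place(dz=100),N=12))
for n in('wrist','scene'):
    im=ctrl.get_image(n); cv2.imwrite(f'pics/{n[0]}5.png',im[:,:,::-1])
C=cam('wrist',o); B=barrel(o); print(proj(C,np.array([(B@[0,0,L,1])[:3] for L in(125,201)])).round(0))
C=cam('scene'); print(proj(C,np.array([(B@[0,0,L,1])[:3] for L in(0,125,201)])).round(0))
E
```

```text
7.5167 35.05674039790328 [-0.11  0.94 -3.27] [-0.36  0.27  1.77  0.32  1.27 -0.67] [ 510.6 -141.5  443. ]
(12, [0.0223, 0.0031, 0.0109], [0.08, -4.12, -0.32])
[[ 318.  204.]
 [ 316. -189.]]
[[250. 180.]
 [281. 101.]
 [301.  52.]]
```

View pics/w5.png

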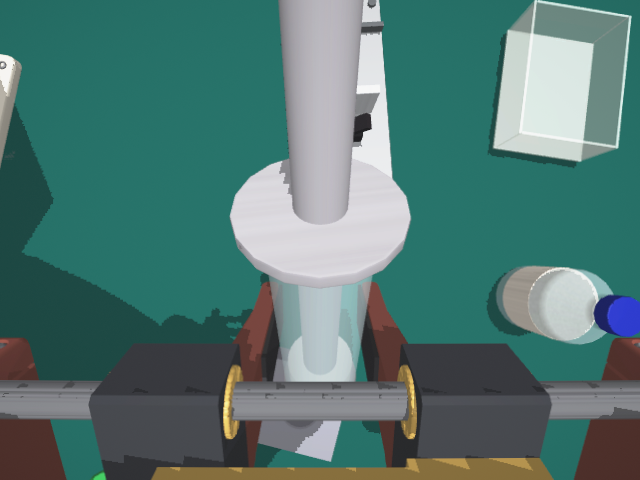

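View pics/s5.png

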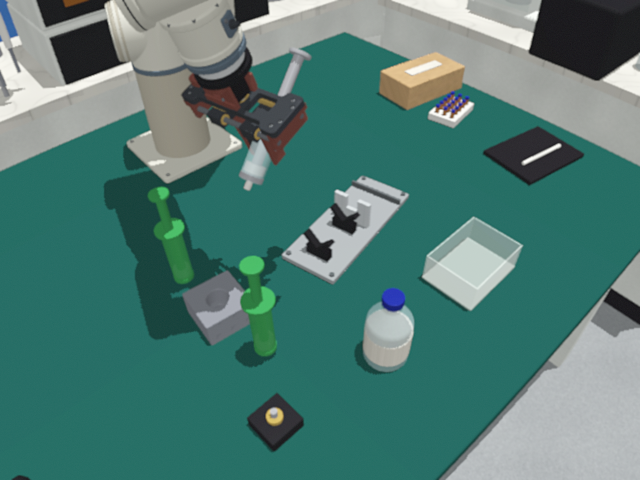

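The syringe is held with no slip: its flange is still at (320,217) in the wrist view, as at the lift. The stand is empty and the greens are untouched.

>>> {"fn": "jog_arm", "kwargs": {"steps": [[[0.0112,0.0015,0.0055,0.04,-2.06,-0.16,1],[0.0223,0.0031,0.0109,0.08,-4.12,-0.32,1],[0.0223,0.0031,0.0109,0.08,-4.12,-0.32,1],[0.0223,0.0031,0.0109,0.08,-4.12,-0.32,1],[0.0223,0.0031,0.0109,0.08,-4.12,-0.32,1],[0.0223,0.0031,0.0109,0.08,-4.12,-0.32,1],[0.0223,0.0031,0.0109,0.08,-4.12,-0.32,1],[0.0223,0.0031,0.0109,0.08,-4.12,-0.32,1],[0.0223,0.0031,0.0109,0.08,-4.12,-0.32,1],[0.0223,0.0031,0.0109,0.08,-4.12,-0.32,1],[0.0223,0.0031,0.0109,0.08,-4.12,-0.32,1],[0.0223,0.0031,0.0109,0.08,-4.12,-0.32,1],[0.0112,0.0015,0.0055,0.04,-2.06,-0.16,1],[0,0,0,0,0,0,1],[0,0,0,0,0,0,1]]]}}

```text
t: 8.87
ee_pos: [499.2, 110.6, 301.5]
orientation: [1.668, 2.121, -0.449]
ft_force: [-0.4, -0.2, -3.5]
width: 35.3
```

```bash
python3 - <<'E'
from h import *
o=ctrl.get_obs(); print(o['t'],o['width'],o['ft_force'].round(2),o['moment'].round(2),o['qpos'].round(2),o['ee_pos'].round(1))
print(rel(pose(o),place(dz=100)))
B=barrel(o)
j,h,z=axes(); print('barrel org',B[:3,3].round(1),'axis',B[:3,2].round(3))
L=[0,120,125,201]; P=np.array([(B@[0,0,l,1])[:3] for l in L])
SL=np.array([[0,75,62],[13,71,70],[-13,71,70],[40,71,70],[-40,71,70],[28.5,53.5,62],[-28.5,53.5,62],[28.5,-36,62],[-28.5,-36,62],[60,215,12],[-60,215,12],[60,-85,12],[-60,-85,12],[60,170,25],[-60,170,25]])
Wd=np.array([CR[0],CR[1],0])+SL@np.array([j,h,z])
for n in('wrist','scene','top'):
    im=ctrl.get_image(n)[:,:,::-1].copy(); cv2.imwrite(f'pics/{n[0]}6.png',im)
    C=cam(n,o) 
    for p,c in [(q,(0,0,255)) for q in proj(C,P)]+[(q,(255,0,255)) for q in proj(C,Wd)]:
        if abs(p).max()<900: cv2.circle(im,tuple(int(x) for x in p.round()),2,c,-1)
    if n!='wrist': im=cv2.resize(im[130:340,160:440],(800,600),interpolation=cv2.INTER_CUBIC) 
    if n=='scene':im=im
    cv2.imwrite(f'pics/{n[0]}6a.png',im)
E
```

```text
8.8667 35.3075381247953 [-0.4  -0.24 -3.48] [ 0.3  -0.01 -0.04] [ 0.32  0.44  1.95 -0.67  0.92  0.55] [499.2 110.6 301.5]
(array([ 2.63859634, -1.40368248, -2.18804639]), array([-0.21651454, -0.10061287, -0.15026206]))
barrel org [530.4 -21.8 161.2] axis [-0.235  0.972  0.002]
```

View pics/s6a.png

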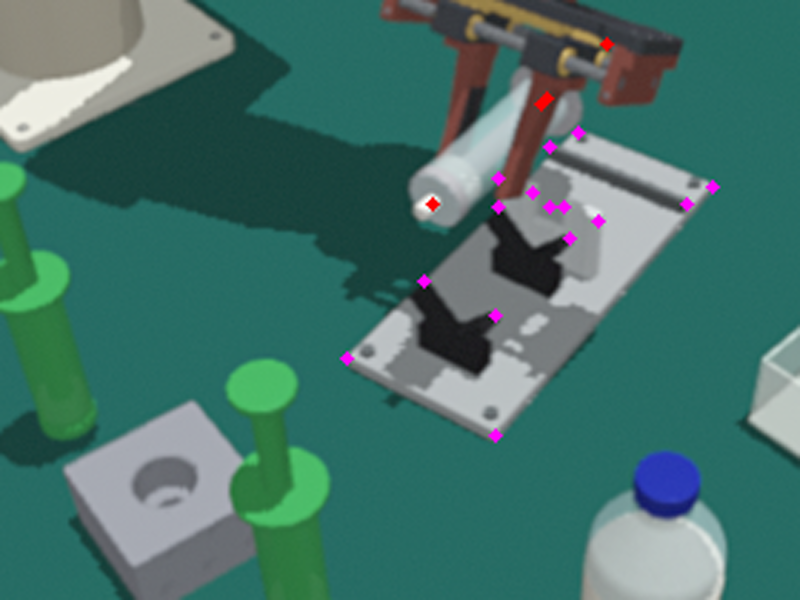

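View pics/t6a.png

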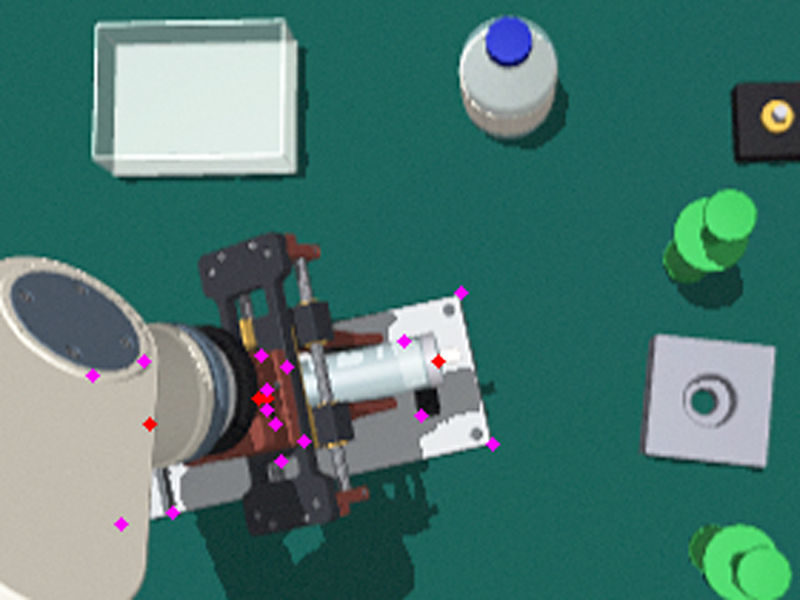

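View pics/w6a.png

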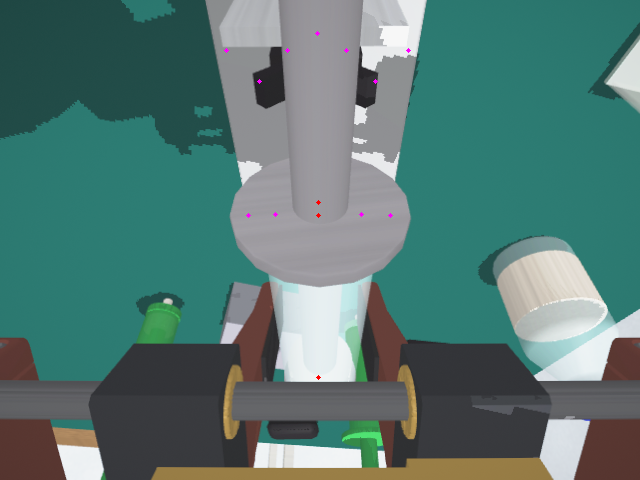

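```bash
python3 - <<'E'
import cv2
a=cv2.imread('pics/w6.png')[0:150,190:440]; cv2.imwrite('pics/w6c.png',cv2.resize(a,(800,480),interpolation=cv2.INTER_CUBIC))
E
```

```text
(no output)
```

View pics/w6c.png

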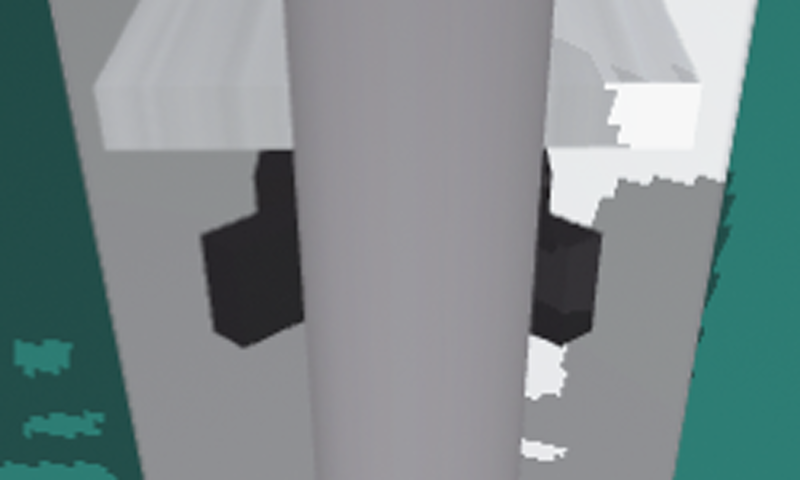

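```bash
python3 - <<'E'
from h import *
o=ctrl.get_obs(); C=cam('wrist',o); print('cam in cradle', np.array(axes())@(C[3]-np.r_[CR[:2],0]))
j,h,z=axes()
f=lambda p,cr=CR:proj(C,np.array([cr[0],cr[1],0])+np.atleast_2d(p)@np.array(yax(cr[2])))
for nm,p in [('plate71',[[-40,71,70],[40,71,70]]),('plate79',[[-40,79,70],[40,79,70]]),('sad53',[[-28.5,53.5,62],[28.5,53.5,62]]),('sad37',[[-28.5,37.5,62],[28.5,37.5,62]]),('base',[[-60,30,12],[-60,80,12],[-60,150,12],[60,30,12],[60,80,12],[60,150,12]])]: print(nm,f(p).round(1).tolist())
# fit x,y,yaw
obs=[([-40,71,70],(222.8,47)),([40,71,70],(407.8,47)),([-40,79,70],(219.7,25.6)),([40,79,70],(408.8,25.6))]
lines=[([-60,(30,150)],((205.6,0),(235.3,150))),([60,(30,150)],((426,0),(401,150)))]
def res(p,withs=False):
    r=[]
    for P,u in obs+([([-28.5,53.5,62],(252.7,73.4)),([28.5,53.5,62],(377.8,73.4))] if withs else []): r+=list(f(P,p)[0]-u)
    for (x,ys),(a,b) in lines:
        a,b=np.array(a),np.array(b); n=np.array([-(b-a)[1],(b-a)[0]])/np.linalg.norm(b-a)
        for y in(60,110): r.append((f([x,y,12],p)[0]-a)@n)
    return np.array(r)
for w in(0,1):
    r=least_squares(lambda p:res(p,w),CR,x_scale=[1,1,.01]); print(r.x.round(3),r.fun.round(1))
    d=r.x-CR; print('shift in cradle j,h',(j[:2]@d[:2]).round(2),(h[:2]@d[:2]).round(2))
E
```

```text
cam in cradle [  2.72353771 135.32341331 245.11795034]
plate71 [[223.5, 46.9], [404.3, 46.0]]
plate79 [[220.0, 27.4], [407.3, 26.4]]
sad53 [[256.5, 77.8], [372.7, 77.3]]
sad37 [[260.4, 108.2], [369.7, 107.7]]
base [[220.2, 79.9], [201.8, -12.5], [162.3, -213.9], [411.6, 79.0], [427.8, -13.8], [462.7, -216.1]]
[5.1518e+02 3.8711e+01 2.3900e-01] [ 1.5 -0.9 -2.4 -1.3  1.1  0.9 -0.4  0.4  0.6  0.2  0.1 -1. ]
shift in cradle j,h 0.25 0.26
[5.15026e+02 3.91880e+01 2.38000e-01] [ 1.3 -2.1 -2.3 -2.5  0.9 -0.5 -0.2 -0.9  4.3  2.7 -4.2  2.5  0.6  0.2
  0.2 -1.1]
shift in cradle j,h 0.21 0.76
```

```bash
python3 - <<'E'
from h import *
o=ctrl.get_obs(); T0=pose(o); A=place(yc=-60,dz=12); B=place(yc=-60,dz=0)
print(rows(T0,A,N=8)); print('down in tool per mm',(A[:3,:3].T@[0,0,-1]).round(3)); print(o['ft_force'],o['moment'])
E
```

```text
(8, [0.0059, -0.0002, 0.0095], [-0.0, -0.01, -0.04])
down in tool per mm [0.5   0.001 0.866]
[ 0.60236455 -0.30425208 -2.90420658] [ 0.34507151 -0.05442809  0.04254455]
```

>>> {"fn": "jog_arm", "kwargs": {"steps": [[[0.0059,-0.0002,0.0095,0,0,-0.04,1],[0.0059,-0.0002,0.0095,0,0,-0.04,1],[0.0059,-0.0002,0.0095,0,0,-0.04,1],[0.0059,-0.0002,0.0095,0,0,-0.04,1],[0.0059,-0.0002,0.0095,0,0,-0.04,1],[0.0059,-0.0002,0.0095,0,0,-0.04,1],[0.0059,-0.0002,0.0095,0,0,-0.04,1],[0.0059,-0.0002,0.0095,0,0,-0.04,1],[0,0,0,0,0,0,1],[0,0,0,0,0,0,1]]]}}

```text
t: 9.85
ee_pos: [496.5, 113.5, 212.4]
orientation: [1.661, 2.125, -0.449]
ft_force: [0.6, 0.0, -3.1]
width: 35.3
```

```bash
python3 - <<'E'
from h import *
o=ctrl.get_obs(); T0=pose(o); print(o['t'],o['ft_force'].round(2),o['moment'].round(2),o['width'])
print(rel(T0,place(yc=-60,dz=12)),rel(T0,place(yc=-60,dz=0)))
for n in('wrist','scene'):
    im=ctrl.get_image(n)[:,:,::-1].copy(); cv2.imwrite(f'pics/{n[0]}7.png',im)
    if n=='scene': cv2.imwrite(f'pics/{n[0]}7a.png',cv2.resize(im[130:340,230:510],(800,600),interpolation=cv2.INTER_CUBIC))
E
```

```text
9.85 [ 0.58  0.02 -3.1 ] [ 0.34 -0.01  0.05] 35.28731125082657
(array([-1.73073382,  0.56771101, -0.87940797]), array([-0.09547478, -0.0207848 ,  0.16426638])) (array([4.26414366, 0.61620163, 9.51573958]), array([-0.09547478, -0.0207848 ,  0.16426638]))
```

View pics/w7.png

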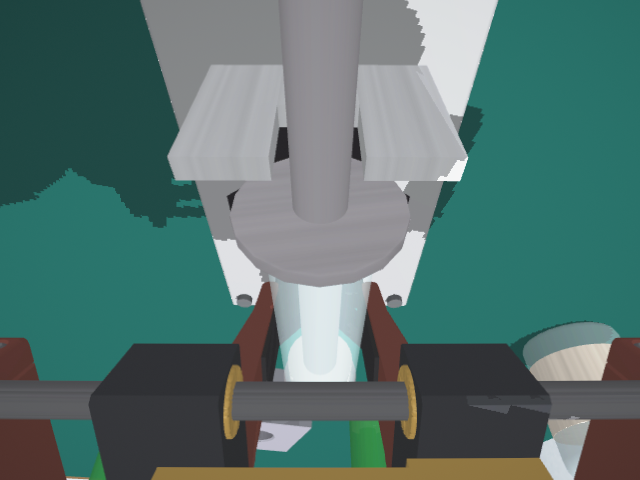

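View pics/s7a.png

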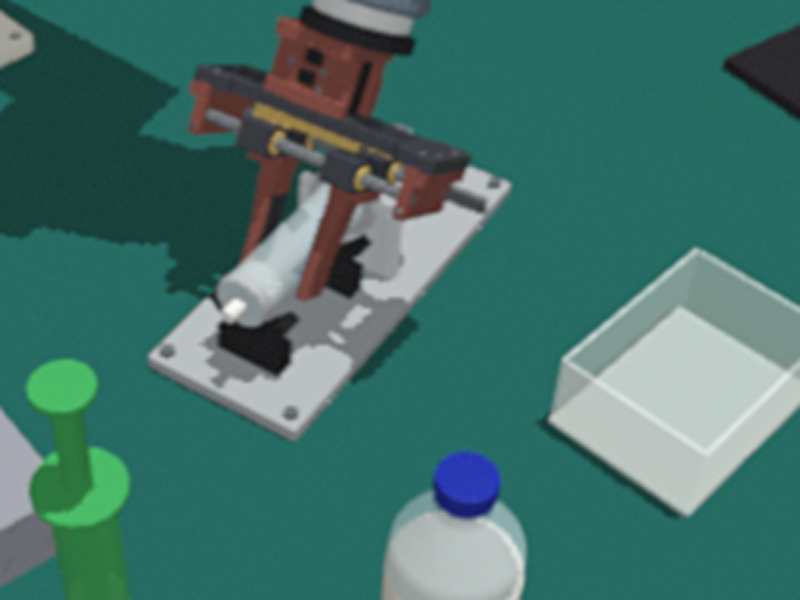

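>>> {"fn": "jog_arm", "kwargs": {"steps": [[[0.001,0.0002,0.0022,0,0,0.1,1],[0.001,0.0002,0.0022,0,0,0,1],[0.001,0.0002,0.0022,0,0,0,1],[0.0005,0,0.001,0,0,0,1],[0,0,0,0,0,0,1]]]}}

```text
t: 10.37
ee_pos: [497.4, 112.8, 204.8]
orientation: [1.663, 2.122, -0.447]
ft_force: [1.0, -0.2, -2.5]
width: 35.4
```

>>> {"fn": "jog_arm", "kwargs": {"steps": [[[0.0005,0,0.0009,0,0,0,1],[0,0,0,0,0,0,1],[0,0,0,0,0,0,1]]]}}

```text
t: 10.62
ee_pos: [497.5, 112.9, 203.9]
orientation: [1.663, 2.122, -0.447]
ft_force: [-0.1, 0.3, -2.9]
width: 35.1
```

>>> {"fn": "jog_arm", "kwargs": {"steps": [[[0.0005,0,0.0009,0,0,0,1],[0.0005,0,0.0009,0,0,0,1],[0,0,0,0,0,0,1],[0,0,0,0,0,0,1]]]}}

```text
t: 10.95
ee_pos: [497.3, 112.8, 202.4]
orientation: [1.663, 2.121, -0.448]
ft_force: [-3.8, 0.1, 5.1]
width: 35.3
```

```bash
python3 - <<'E'
from h import *
o=ctrl.get_obs(); T0=pose(o); print(o['t'],o['ft_force'].round(2),o['moment'].round(2),o['width'])
print(rel(T0,place(yc=-60,dz=0)))
E
```

```text
10.95 [-3.76  0.05  5.15] [-0.08  0.24 -0.24] 35.332753949732776
(array([ 0.01133602, -0.02717344,  0.33378892]), array([-0.03685118,  0.02017423, -0.01117563]))
```

>>> {"fn": "jog_arm", "kwargs": {"steps": [[[0,0,0,0,0,0,0.3],[0,0,0,0,0,0,0],[0,0,0,0,0,0,-0.4],[0,0,0,0,0,0,-0.4],[0,0,0,0,0,0,-0.4],[0,0,0,0,0,0,-0.4]]]}}

```text
t: 11.45
ee_pos: [497.6, 112.9, 201.9]
orientation: [1.663, 2.122, -0.446]
ft_force: [0.3, -0.1, -0.2]
width: 60.9
```

>>> {"fn": "jog_arm", "kwargs": {"steps": [[[0,0,-0.005,0,0,0,-0.4],[0,0,-0.015,0,0,0,-0.4],[0,0,-0.03,0,0,0,-0.4],[0,0,-0.03,0,0,0,-0.4],[0,0,-0.02,0,0,0,-0.4],[0,0,0,0,0,0,-0.4],[0,0,0,0,0,0,-0.4]]]}}

```text
t: 12.03
ee_pos: [485.8, 161.9, 289.5]
orientation: [1.662, 2.122, -0.443]
ft_force: [-1.1, -0.0, -0.8]
width: 61.5
```

```bash
python3 - <<'E'
from h import *
o=ctrl.get_obs(); T0=pose(o); print(o['t'],o['ft_force'].round(2),o['ee_pos'],o['width'])
j,h,z=axes()
L=[0,120,125,195,201]; P=np.array([(np.r_[CR[:2],62]+(-60+l)*h) for l in L])
C=cam('wrist',o)
for n in('wrist','scene'):
    im=ctrl.get_image(n)[:,:,::-1].copy(); cv2.imwrite(f'pics/{n[0]}8.png',im)
    C=cam(n,o); print(proj(C,P).round(0).tolist())
    if n=='scene': cv2.imwrite(f'pics/{n[0]}8a.png',cv2.resize(im[130:340,230:510],(800,600),interpolation=cv2.INTER_CUBIC))
E
```

```text
12.0333 [-1.13 -0.   -0.84] [485.77483886 161.91475289 289.46960275] 61.53196350019468
[[317.0, 295.0], [317.0, 172.0], [317.0, 165.0], [316.0, 25.0], [316.0, 9.0]]
[[313.0, 241.0], [348.0, 206.0], [350.0, 204.0], [368.0, 186.0], [369.0, 184.0]]
```

View pics/w8.png

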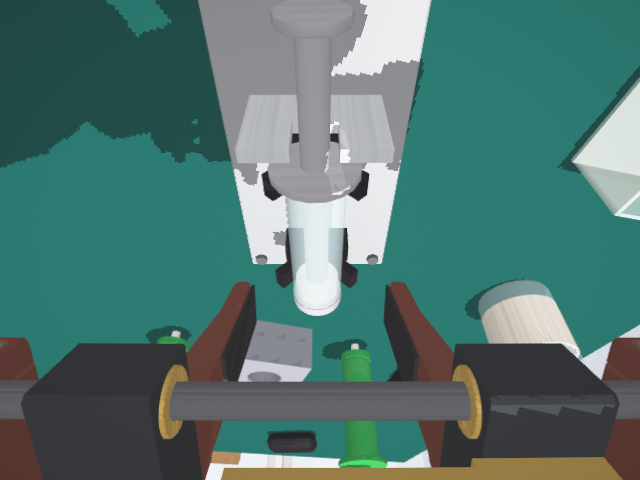

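View pics/s8a.png

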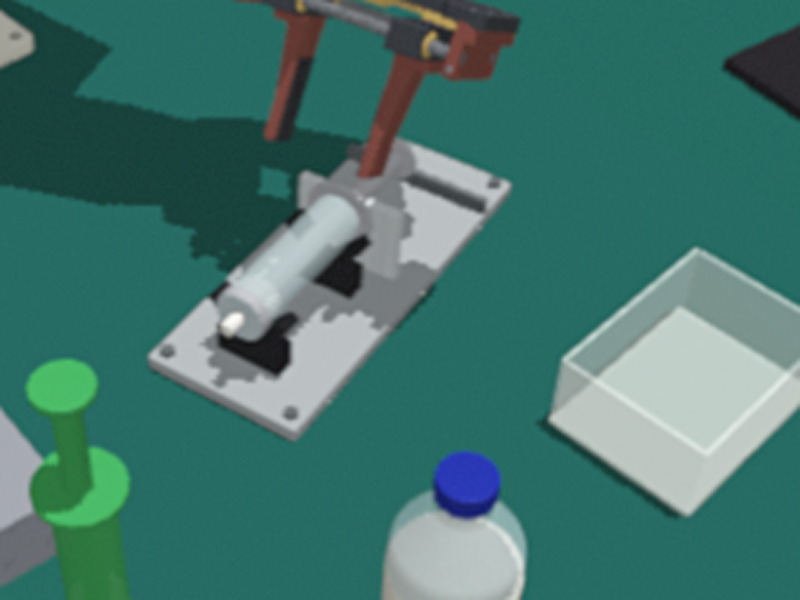

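```bash
python3 - <<'E'
from kin import *
o=ctrl.get_obs(); T0=pose(o); j,h,z=axes()
A=mk(np.r_[CR[:2],62]+107*h+80*z,-z,j); print(A[:3,3],rel(T0,A)); print(rows(T0,A,N=9)); print(ik(A,o['qpos'])[0].round(2))
L=np.real(logm(np.linalg.inv(T0)@A))
for k in range(0,10,3):
    T=T0@expm(L*k/9); g=T@[0,0,182,1]; print(k,(np.array([j,h,z])@(g[:3]-np.r_[CR[:2],0])).round())
E
```

```text
[489.46189854 142.30767717 305.        ] (array([-25.14489162,  -0.44664544,  -5.29048713]), array([-0.14112603, 29.96800118,  0.03777172]))
(9, [-0.0026, -0.0, -0.0012], [-0.02, 3.33, 0.0])
[ 0.26  0.4   1.95 -0.    0.79  0.02]
0 [  0.  35. 130.]
3 [ -0.  59. 124.]
6 [ -0.  83. 121.]
9 [  0. 107. 123.]
```

>>> {"fn": "jog_arm", "kwargs": {"steps": [[[-0.0026,0,-0.0012,0,3.33,0,-0.4],[-0.0026,0,-0.0012,0,3.33,0,-0.4],[-0.0026,0,-0.0012,0,3.33,0,-0.4],[-0.0026,0,-0.0012,0,3.33,0,-0.4],[-0.0026,0,-0.0012,0,3.33,0,-0.4],[-0.0026,0,-0.0012,0,3.33,0,-0.4],[-0.0026,0,-0.0012,0,3.33,0,-0.4],[-0.0026,0,-0.0012,0,3.33,0,-0.4],[-0.0026,0,-0.0012,0,3.33,0,-0.4],[0,0,0,0,0,0,-0.4],[0,0,0,0,0,0,-0.4],[0,0,0,0,0,0,-0.4]]]}}

```text
t: 13.13
ee_pos: [490.0, 142.4, 304.5]
orientation: [-1.939, -2.471, 0.005]
ft_force: [-1.0, -0.3, -0.5]
width: 61.4
```

```bash
python3 - <<'E'
from h import *
o=ctrl.get_obs(); T0=pose(o); print(o['t'],o['ft_force'].round(2),o['ee_pos'],o['width'],o['qvel'].round(3))
j,h,z=axes()
A=mk(np.r_[CR[:2],62]+107*h+80*z,-z,j); print(rel(T0,A))
im=ctrl.get_image('wrist')[:,:,::-1].copy(); cv2.imwrite('pics/w9.png',im)
C=cam('wrist',o)
f=lambda p:proj(C,np.r_[CR[:2],0]+np.atleast_2d(p)@np.array([j,h,z]))
print(f([[0,135,62],[0,141,62],[-60,167,25],[60,167,25],[-60,173,25],[60,173,25],[-40,79,70],[40,79,70],[-40,71,70],[40,71,70]]).round(1).tolist())
E
```

```text
13.1333 [-1.02 -0.29 -0.49] [490.039787   142.39130727 304.52003279] 61.38306951735305 [ 0.011 -0.004 -0.004  0.009  0.    -0.007]
(array([ 0.05554234, -0.58271911, -0.47819564]), array([-0.18321918,  0.09118467, -0.04025923]))
[[319.7, 214.9], [319.7, 205.2], [231.4, 155.7], [408.6, 155.8], [230.8, 146.6], [409.3, 146.7], [256.5, 303.8], [382.9, 304.1], [257.2, 315.1], [382.2, 315.3]]
```

View pics/w9.png

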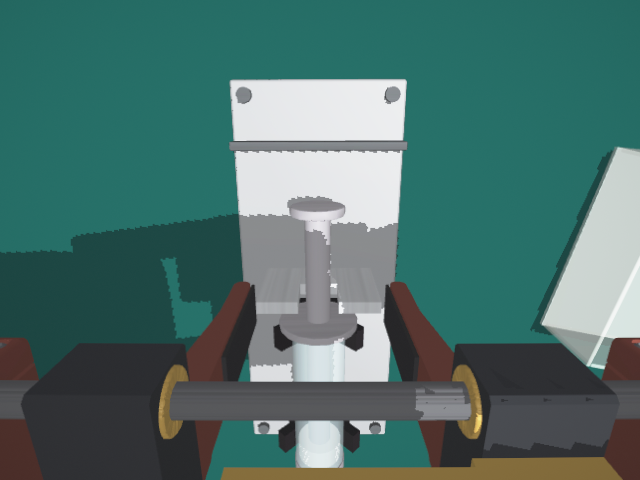

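```bash
python3 - <<'E'
import cv2
a=cv2.imread('pics/w9.png')[130:330,210:430]; cv2.imwrite('pics/w9c.png',cv2.resize(a,(660,600),interpolation=cv2.INTER_CUBIC))
E
```

```text
(no output)
```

View pics/w9c.png

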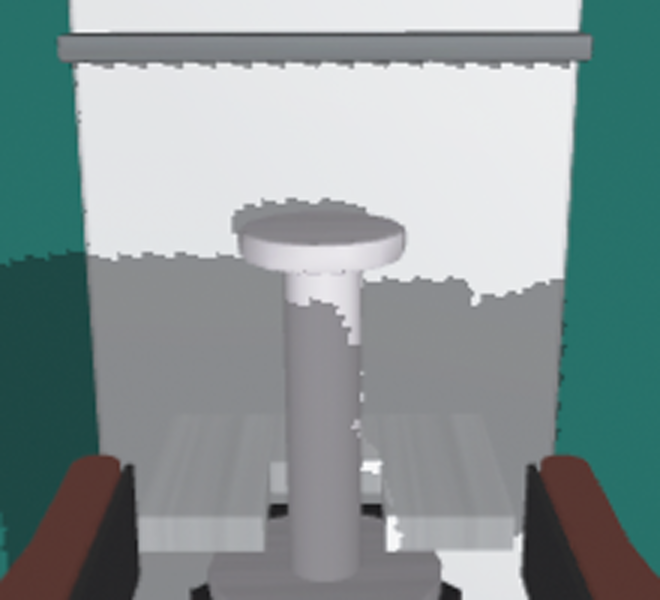

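```bash
python3 - <<'E'
from h import *
j,h,z=axes()
def prof(img,C,xs,zz,y0,y1,st=.5):
    g=cv2.cvtColor(img,cv2.COLOR_BGR2GRAY).astype(np.float32); ys=np.arange(y0,y1,st); out=np.zeros(len(ys))
    for x in xs:
        P=np.r_[CR[:2],0]+np.c_[np.full(len(ys),x),ys,np.full(len(ys),zz)]@np.array([j,h,z]); u=proj(C,P).astype(np.float32)
        out+=cv2.remap(g,u[None,:,0],u[None,:,1],cv2.INTER_LINEAR)[0]
    return ys,out/len(xs)
def edges(ys,v,th=6):
    d=np.gradient(v,ys); r=[]
    for i in range(1,len(d)-1):
        if abs(d[i])>th and abs(d[i])>=abs(d[i-1]) and abs(d[i])>abs(d[i+1]): r.append((ys[i],d[i].round(1)))
    return r
for nm,f,C in(('wrist','pics/w9.png',cam('wrist')),('top','pics/top0.png',cam('top')),('scene','pics/scene0.png',cam('scene'))):
    im=cv2.imread(f)
    for zz,a,b in((12,205,225),(25,160,190),(12,-95,-75)):
        ys,v=prof(im,C,np.arange(-45,46,5) if zz==25 else np.r_[-40:-20:5,25:40:5],zz,a,b)
        print(nm,zz,edges(ys,v,4))
        if zz==25: print(dict(zip(ys[::2].tolist(),v[::2].round().astype(int).tolist())))
E
```

```text
wrist 12 [(np.float64(217.0), np.float64(-88.6))]
wrist 25 [(np.float64(170.5), np.float64(-78.7)), (np.float64(172.0), np.float64(9.1)), (np.float64(176.5), np.float64(-52.9)), (np.float64(177.5), np.float64(127.8))]
{160.0: 232, 161.0: 233, 162.0: 232, 163.0: 233, 164.0: 233, 165.0: 233, 166.0: 233, 167.0: 233, 168.0: 233, 169.0: 233, 170.0: 208, 171.0: 130, 172.0: 125, 173.0: 129, 174.0: 133, 175.0: 135, 176.0: 134, 177.0: 81, 178.0: 209, 179.0: 233, 180.0: 234, 181.0: 234, 182.0: 234, 183.0: 234, 184.0: 234, 185.0: 234, 186.0: 234, 187.0: 234, 188.0: 234, 189.0: 234}
wrist 12 [(np.float64(-82.0), np.float64(10.3))]
top 12 [(np.float64(216.0), np.float64(-65.9))]
top 25 [(np.float64(166.5), np.float64(-55.5)), (np.float64(171.0), np.float64(32.1)), (np.float64(176.5), np.float64(33.3))]
{160.0: 234, 161.0: 235, 162.0: 235, 163.0: 237, 164.0: 234, 165.0: 217, 166.0: 175, 167.0: 119, 168.0: 76, 169.0: 56, 170.0: 66, 171.0: 96, 172.0: 123, 173.0: 130, 174.0: 130, 175.0: 143, 176.0: 172, 177.0: 205, 178.0: 229, 179.0: 237, 180.0: 236, 181.0: 234, 182.0: 234, 183.0: 234, 184.0: 233, 185.0: 233, 186.0: 233, 187.0: 233, 188.0: 233, 189.0: 233}
top 12 [(np.float64(-82.5), np.float64(54.6))]
scene 12 [(np.float64(217.5), np.float64(-15.3))]
scene 25 [(np.float64(173.0), np.float64(11.0)), (np.float64(175.5), np.float64(11.7))]
{160.0: 92, 161.0: 79, 162.0: 71, 163.0: 66, 164.0: 64, 165.0: 64, 166.0: 66, 167.0: 68, 168.0: 71, 169.0: 76, 170.0: 83, 171.0: 92, 172.0: 102, 173.0: 113, 174.0: 124, 175.0: 135, 176.0: 147, 177.0: 158, 178.0: 168, 179.0: 176, 180.0: 182, 181.0: 186, 182.0: 188, 183.0: 188, 184.0: 188, 185.0: 188, 186.0: 187, 187.0: 186, 188.0: 185, 189.0: 184}
scene 12 [(np.float64(-90.0), np.float64(10.4)), (np.float64(-83.5), np.float64(15.2))]
```

>>> {"fn": "jog_arm", "kwargs": {"steps": [[[0,-0.0006,0.01,-0.1,0,0,-0.4],[0,0,0.02,-0.1,0.1,0,-0.4],[0,0,0.02,0,0,0,-0.4],[0,0,0.02,0,0,0,-0.4],[0,0,0.0095,0,0,0,-0.4],[0,0,0,0,0,0,-0.4],[0,0,0,0,0,0,-0.4]]]}}

```text
t: 13.77
ee_pos: [489.6, 143.0, 225.4]
orientation: [-1.937, -2.472, -0.003]
ft_force: [-0.7, -0.4, 0.3]
width: 62.1
```

```bash
python3 - <<'E'
from h import *
o=ctrl.get_obs(); T0=pose(o); print(o['t'],o['ft_force'].round(2),o['ee_pos'],o['width'],o['qvel'].round(3))
j,h,z=axes()
A=mk(np.r_[CR[:2],62]+107*h,-z,j); print(rel(T0,A))
im=ctrl.get_image('wrist')[:,:,::-1].copy(); cv2.imwrite('pics/w10.png',im)
C=cam('wrist',o)
f=lambda p:proj(C,np.r_[CR[:2],0]+np.atleast_2d(p)@np.array([j,h,z]))
print(f([[0,135,79],[0,141,79],[17,138,62],[-17,138,62],[0,141,45],[0,170.5,25],[0,176.5,25]]).round(1).tolist())
E
```

```text
13.7667 [-0.75 -0.35  0.29] [489.55511271 142.95180324 225.38195549] 62.11270822006874 [-0.001 -0.031 -0.012  0.002  0.004 -0.002]
(array([-0.60379232, -0.24481692,  0.38075816]), array([ 0.0395799 , -0.09763107,  0.02821269]))
[[318.2, 280.9], [318.3, 265.6], [360.2, 257.2], [276.6, 257.1], [318.5, 237.8], [318.7, 166.0], [318.7, 153.1]]
```

View pics/w10.png

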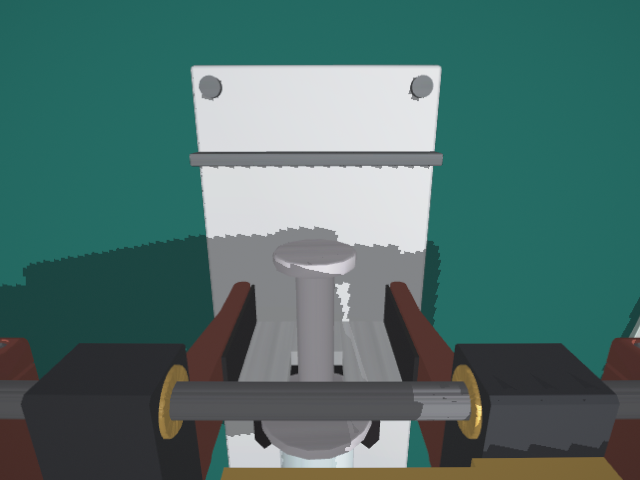

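>>> {"fn": "jog_arm", "kwargs": {"steps": [[[0,-0.0017,0.0004,0,0,0,-0.2],[0,0,0,0,0,0,0.2],[0,0,0,0,0,0,0.4],[0,0,0,0,0,0,0.5],[0,0,0,0,0,0,0.55],[0,0,0,0,0,0,0.55]]]}}

```text
t: 14.32
ee_pos: [488.2, 142.4, 225.8]
orientation: [1.938, 2.472, 0.005]
ft_force: [0.5, 1.1, 0.3]
width: 25.2
```

```bash
python3 - <<'E'
from h import *
o=ctrl.get_obs(); print(o['t'],o['ft_force'].round(2),o['width'])
im=ctrl.get_image('wrist')[:,:,::-1].copy(); cv2.imwrite('pics/w11.png',cv2.resize(im[220:480,180:460],(800,743))[:600])
E
```

```text
14.3167 [0.45 1.12 0.32] 25.166675090113127
```

View pics/w11.png

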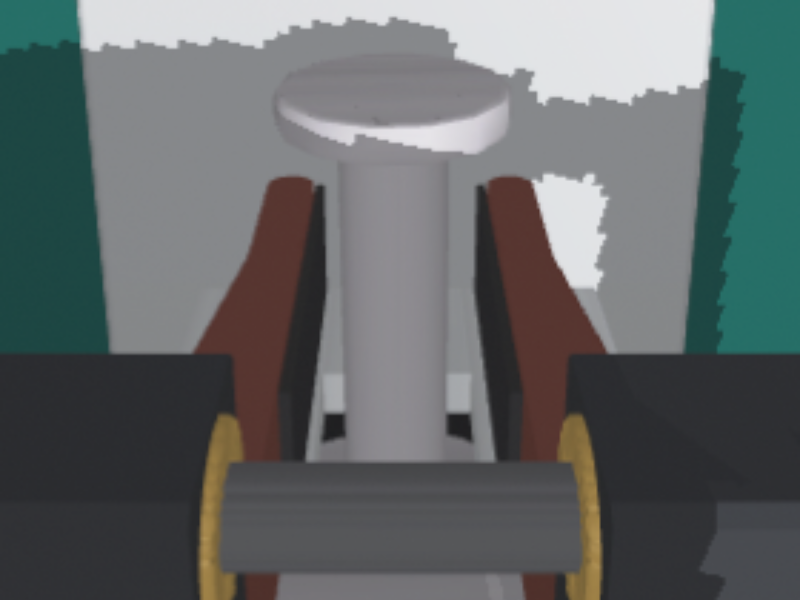

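>>> {"fn": "jog_arm", "kwargs": {"steps": [[[0,-0.0005,0,0,0,0,0.6],[0,0,0,0,0,0,0.8],[0,0,0,0,0,0,1],[0,0,0,0,0,0,1],[0,0,0,0,0,0,1],[0,0,0,0,0,0,1]]]}}

```text
t: 14.87
ee_pos: [487.6, 142.3, 225.5]
orientation: [-1.938, -2.472, -0.004]
ft_force: [1.1, -0.3, 1.6]
width: 15.3
```

```bash
python3 - <<'E'
from h import *
o=ctrl.get_obs(); T0=pose(o); j,h,z=axes(); F=np.array([j,h,z])
print(o['t'],'F cradle',(F@o['ft_force']).round(2),o['moment'].round(2),o['width'],'grasp cradle',(F@((T0@[0,0,163,1])[:3]-np.r_[CR[:2],0])).round(1))
print('h in tool',(T0[:3,:3].T@h).round(4))
im=ctrl.get_image('wrist')[:,:,::-1].copy(); cv2.imwrite('pics/w12.png',im)
E
```

```text
14.8667 F cradle [ 0.96 -0.54  1.62] [-0.04 -0.07  0.03] 15.304641952318057 grasp cradle [ -1.5 107.8  62.5]
h in tool [1.e+00 1.e-04 2.e-03]
```

View pics/w12.png

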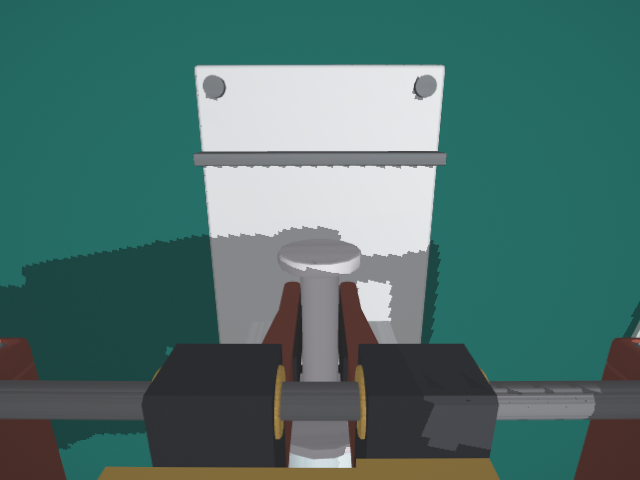

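>>> {"fn": "jog_arm", "kwargs": {"steps": [[[0.001,0,0,0,0,0,1],[0.002,0,0,0,0,0,1],[0.0025,0,0,0,0,0,1],[0.0025,0,0,0,0,0,1],[0.0025,0,0,0,0,0,1],[0.0025,0,0,0,0,0,1],[0.001,0,0,0,0,0,1],[0,0,0,0,0,0,1]]]}}

```text
t: 15.58
ee_pos: [484.2, 156.2, 225.5]
orientation: [-1.938, -2.472, -0.005]
ft_force: [0.1, -0.8, 0.4]
width: 15.3
```

```bash
cat > st.py <<'E'
from h import *
import sys
o=ctrl.get_obs(); T0=pose(o); j,h,z=axes(); F=np.array([j,h,z])
print(o['t'],'F cradle',(F@o['ft_force']).round(2),o['moment'].round(2),o['width'],'grasp cradle',(F@((T0@[0,0,163,1])[:3]-np.r_[CR[:2],0])).round(1),o['orientation'].round(3))
im=ctrl.get_image('wrist')[:,:,::-1].copy(); cv2.imwrite(f'pics/{sys.argv[1]}.png',im)
C=cam('wrist',o)
f=lambda p:proj(C,np.r_[CR[:2],0]+np.atleast_2d(p)@F)
g=(F@((T0@[0,0,163,1])[:3]-np.r_[CR[:2],0]))
d=g[1]+(139.7-107.8)
print('disc pred bottom rim(near,z79), far rim z79, left,right:',f([[g[0],d-3,79],[g[0],d+3,79],[g[0]-17,d,62],[g[0]+17,d,62]]).round(1).tolist())
print('plate',f([[-40,79,70],[40,79,70]]).round(1).tolist(),'end',f([[0,215,12]]).round(1).tolist(),'bar173.5',f([[0,170.5,25],[0,176.5,25]]).round(1).tolist())
E
python3 st.py w13
```

```text
15.5833 F cradle [-0.14 -0.84  0.38] [-0.06 -0.09 -0.01] 15.320718822398348 grasp cradle [ -1.5 122.1  62.5] [-1.938 -2.472 -0.005]
disc pred bottom rim(near,z79), far rim z79, left,right: [[319.3, 276.2], [319.3, 260.8], [277.3, 252.9], [361.2, 253.0]]
plate [[232.8, 417.5], [412.0, 417.4]] end [[322.3, 100.0]] bar173.5 [[322.3, 195.7], [322.3, 183.4]]
```

View pics/w13.png

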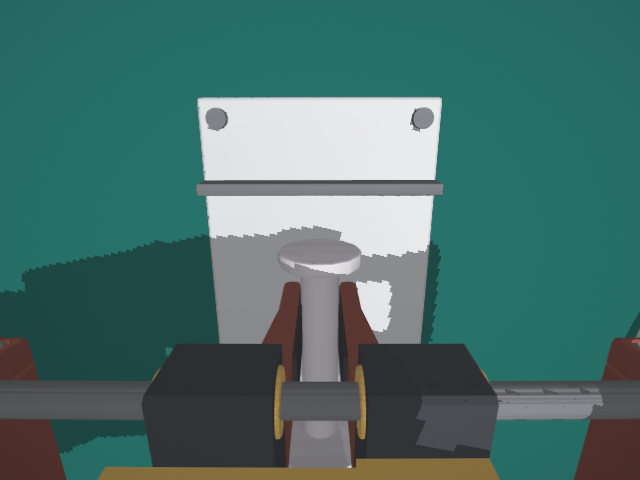

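```bash
python3 - <<'E'
from h import *
im=ctrl.get_image('scene')[:,:,::-1].copy(); cv2.imwrite('pics/s14.png',cv2.resize(im[140:290,280:480],(800,600),interpolation=cv2.INTER_CUBIC))
im=ctrl.get_image('top')[:,:,::-1].copy(); cv2.imwrite('pics/t14.png',cv2.resize(im[200:340,170:360],(800,589),interpolation=cv2.INTER_CUBIC))
print(ctrl.get_obs()['ft_force'])
E
```

```text
[-0.38141953  0.62111264 -0.1683793 ]
```

View pics/s14.png

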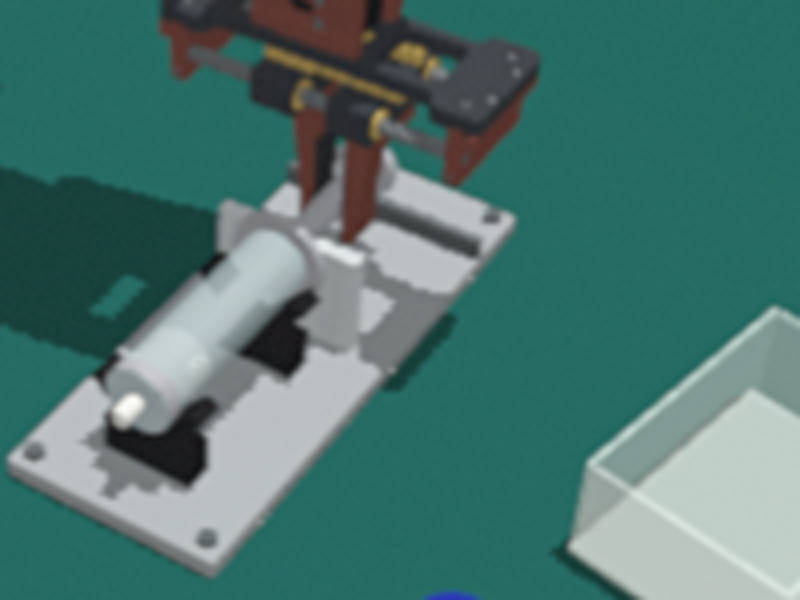

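View pics/t14.png

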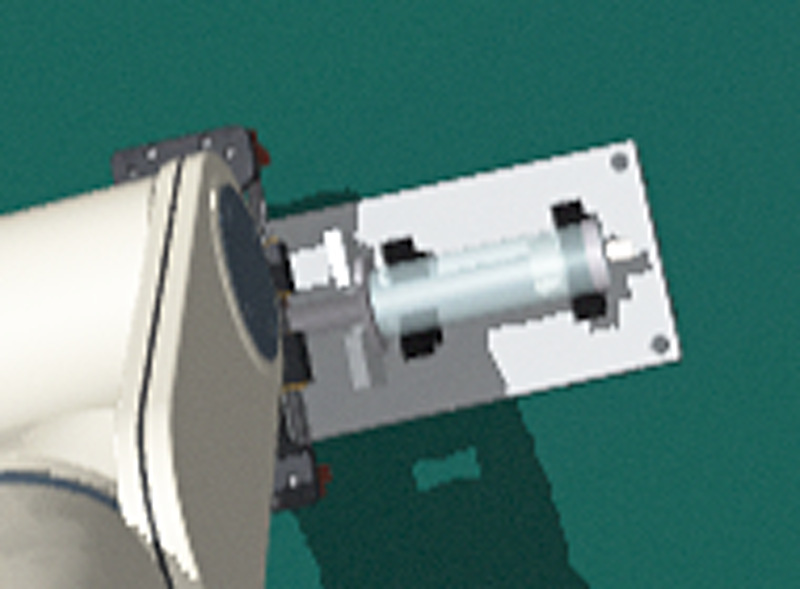

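>>> {"fn": "jog_arm", "kwargs": {"steps": [[[0.001,0,0,0,0,0,1],[0.0025,0,0,0,0,0,1],[0.0025,0,0,0,0,0,1],[0.0025,0,0,0,0,0,1],[0.0025,0,0,0,0,0,1],[0.001,0,0,0,0,0,1],[0,0,0,0,0,0,1]]]}}

```text
t: 16.32
ee_pos: [481.4, 167.8, 225.6]
orientation: [-1.938, -2.472, -0.005]
ft_force: [1.3, -0.9, -0.3]
width: 15.2
```

```bash
python3 st.py w15; python3 - <<'E'
from h import *
im=ctrl.get_image('top')[:,:,::-1].copy(); cv2.imwrite('pics/t15.png',cv2.resize(im[200:340,170:360],(800,589),interpolation=cv2.INTER_CUBIC))
E
```

```text
16.3167 F cradle [ 1.06 -1.22 -0.27] [-0.2  -0.19 -0.05] 15.199712415581669 grasp cradle [ -1.4 134.1  62.6] [-1.938 -2.472 -0.005]
disc pred bottom rim(near,z79), far rim z79, left,right: [[319.3, 276.1], [319.3, 260.7], [277.4, 252.9], [361.1, 252.9]]
plate [[234.5, 438.6], [409.8, 438.5]] end [[322.1, 125.6]] bar173.5 [[322.0, 219.5], [322.1, 207.6]]
```

View pics/w15.png

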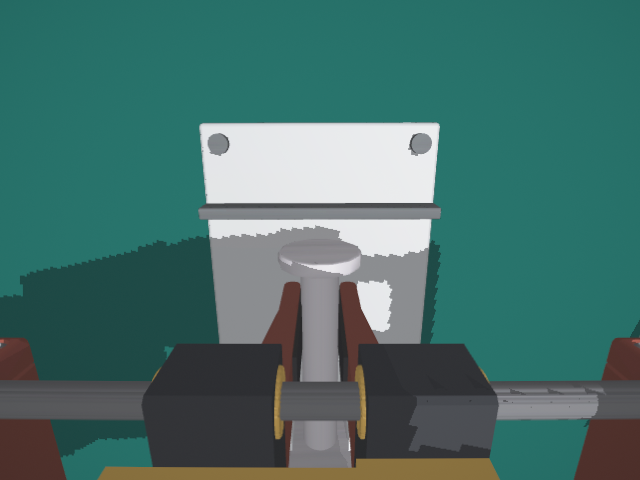

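View pics/t15.png

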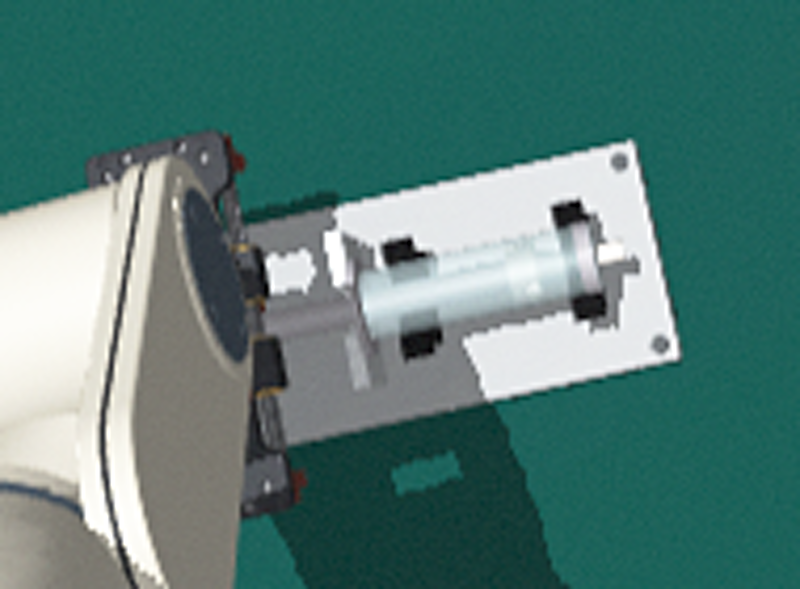

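>>> {"fn": "jog_arm", "kwargs": {"steps": [[[0.001,0,0,0,0,0,1],[0.002,0,0,0,0,0,1],[0.002,0,0,0,0,0,1],[0.002,0,0,0,0,0,1],[0.001,0,0,0,0,0,1],[0,0,0,0,0,0,1],[0,0,0,0,0,0,1]]]}}

```text
t: 17.0
ee_pos: [479.5, 175.5, 225.6]
orientation: [-1.938, -2.472, -0.005]
ft_force: [1.0, -1.3, -0.4]
width: 14.8
```

```bash
python3 st.py w16; python3 - <<'E'
from h import *
im=ctrl.get_image('top')[:,:,::-1].copy(); cv2.imwrite('pics/t16.png',cv2.resize(im[200:340,170:360],(800,589),interpolation=cv2.INTER_CUBIC))
im=ctrl.get_image('scene')[:,:,::-1].copy(); cv2.imwrite('pics/s16.png',cv2.resize(im[140:290,280:480],(800,600),interpolation=cv2.INTER_CUBIC))
a=cv2.imread('pics/w16.png')[180:300,180:460]; cv2.imwrite('pics/w16c.png',cv2.resize(a,(800,343),interpolation=cv2.INTER_CUBIC))
E
```

```text
17.0 F cradle [ 0.71 -1.49 -0.45] [-0.23 -0.21 -0.01] 14.762346931381078 grasp cradle [ -1.4 142.   62.6] [-1.938 -2.472 -0.005]
disc pred bottom rim(near,z79), far rim z79, left,right: [[319.3, 276.1], [319.3, 260.7], [277.3, 252.9], [361.1, 252.9]]
plate [[235.8, 452.0], [408.6, 451.9]] end [[322.1, 142.0]] bar173.5 [[322.1, 234.7], [322.1, 223.2]]
```

View pics/w16c.png

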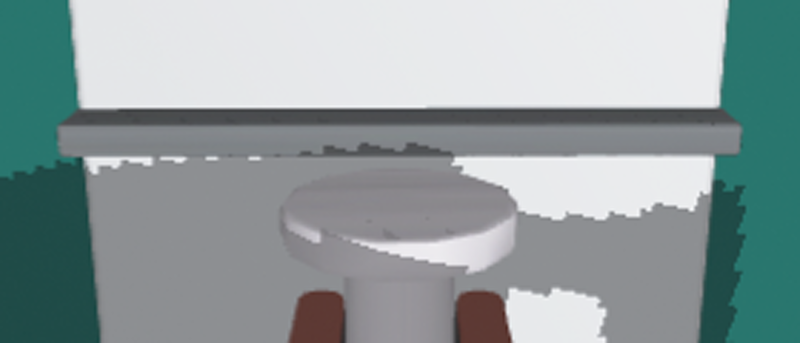

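View pics/t16.png

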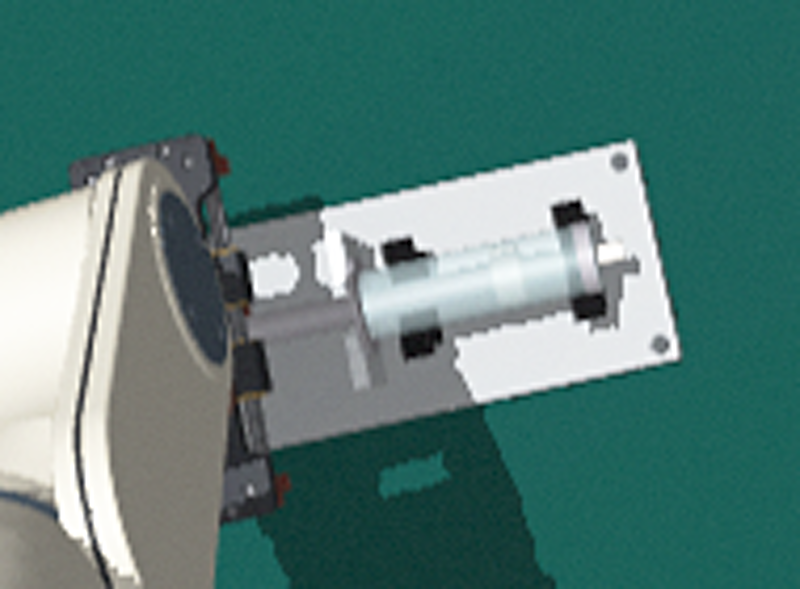

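View pics/s16.png

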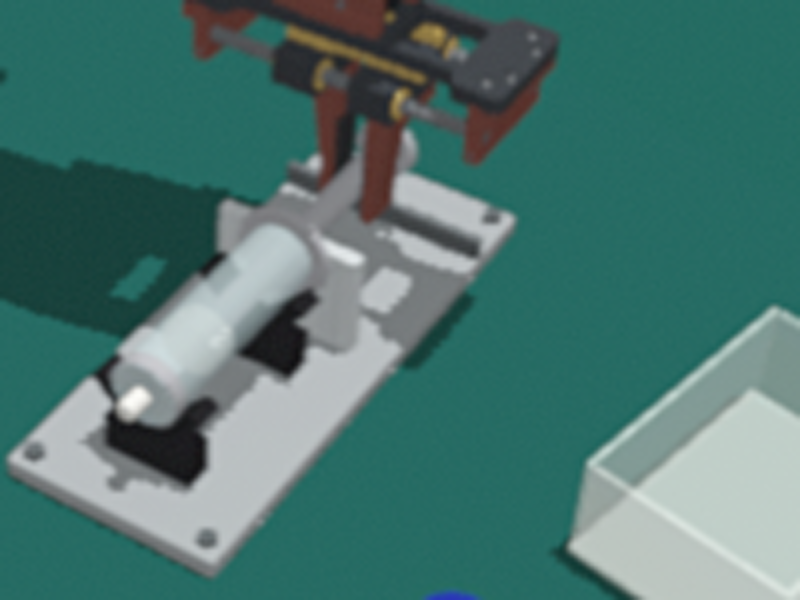

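```bash
python3 - <<'E'
from h import *
C=cam('scene'); j,h,z=axes(); F=np.array([j,h,z])
f=lambda p:(proj(C,np.r_[CR[:2],0]+np.atleast_2d(p)@F)-[280,140])*4
th=np.linspace(0,2*np.pi,60)
im=cv2.imread('pics/s16.png')
for y,c in((170.5,(0,0,255)),(176.5,(255,0,0))):
    cv2.polylines(im,[f(np.c_[-1.4+17*np.cos(th),np.full(60,y),62+17*np.sin(th)]).round().astype(int)],True,c,1)
for y,c in((170.5,(0,255,255)),(176.5,(0,255,0))):
    cv2.polylines(im,[f([[-60,y,25],[60,y,25]]).round().astype(int)],False,c,1)
cv2.imwrite('pics/s16a.png',cv2.resize(im[60:300,200:560],(720,480)))
for _ in range(3):
    ctrl.get_image('wrist'); o=ctrl.get_obs(); print(o['t'],(F@o['ft_force']).round(2),o['qvel'].round(4),o['ee_pos'].round(2))
E
```

```text
17.2 [ 0.42 -1.31 -0.39] [-0.0009 -0.0005 -0.0004  0.0001 -0.0005  0.0005] [479.48 175.33 225.55]
17.25 [ 0.87 -1.35  0.23] [ 0.001  -0.0007 -0.0022 -0.0016  0.0011  0.0004] [479.48 175.35 225.56]
17.3 [ 0.1  -1.62  0.17] [-0.0009  0.0003  0.0013 -0.0002 -0.0007  0.0012] [479.5  175.32 225.58]
```

View pics/s16a.png

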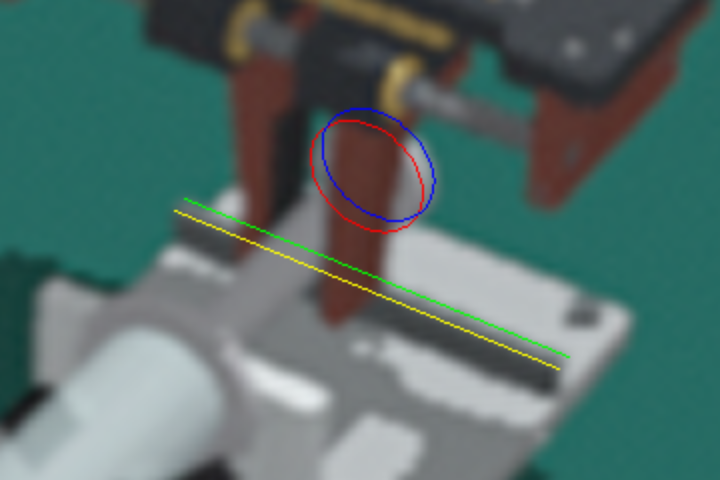

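>>> {"fn": "jog_arm", "kwargs": {"steps": [[[0,0,0,0,0,0,1],[0,0,0,0,0,0,1],[0,0,0,0,0,0,1],[0,0,0,0,0,0,1]]]}}

```text
t: 17.63
ee_pos: [479.5, 175.3, 225.6]
orientation: [-1.938, -2.472, -0.005]
ft_force: [1.2, -2.5, -0.1]
width: 15.1
```

```bash
python3 st.py w17; python3 -c "
from workcell import ctrl
print(ctrl.close_job())"
```

```text
17.6333 F cradle [ 0.56 -2.73 -0.12] [-0.25 -0.24 -0.05] 15.058062140025571 grasp cradle [ -1.4 141.7  62.6] [-1.938 -2.472 -0.005]
disc pred bottom rim(near,z79), far rim z79, left,right: [[319.3, 276.2], [319.3, 260.8], [277.3, 252.9], [361.1, 252.9]]
plate [[235.7, 451.6], [408.6, 451.5]] end [[322.1, 141.6]] bar173.5 [[322.1, 234.3], [322.1, 222.7]]
the job is handed in; nothing more can be done
None
```

I took the clear syringe out of its stand and laid it in the cradle with its flange in the gap. I then let go, regripped the rod and drew the plunger about 34 mm straight out. The job was handed in at 17.7 s with the rod still gripped. It reported no verdict.

**Last checks:**
- **Disc over the bar:** the wrist view puts the disc's centre at about 173.3–173.6 mm along the cradle in my fitted frame. It puts the bar's middle at 173.5 mm, and the earlier top view at 173.8 mm. The scene overlay agreed.
- **Holding still:** the arm stood still in the last readings (about 0.1 mm scatter over the last half second) and the fingers held the rod at about 15 mm opening.
- **Barrel:** it slid up against the stop plate and looked straight in the saddles in the top view. It sits about 1.5 mm to one side in my fitted frame.
- **Bystanders:** I never approached the bottle, clear box, fitting block or green look-alikes. I saw no shift in the views, but I did not re-measure them at the end.

**Disagreements:**
- The measured pull was 1.3–2.7 N, below the roughly 4 N the given figures predict. The disc did not slip in the fingers in any wrist picture.
- My cradle fit may be off by 1–1.5 mm along the cradle. The disc and bar were compared in the same picture, so that offset mostly cancels.

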